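# Shake up the stain and set out the staining tray

### The job

Set out the blue staining tray. Take the brown stain bottle with the black dropper top, press it upright down on the middle of the touch mixer's sprung pad until the pad is fully down and hold it there for a second, then stand it in the tray's white square bay; also lift the slide carrier out of its grey stand by its orange bar and press its bottom edge fully home into the tray's sprung clip, upright. Keep the stain bottle upright throughout, leave both standing by themselves, and do not push the other things about.

Things in the scene. Friction and masses are not known exactly. Their poses are not given: they have to be found in the camera images.
- stain_mid (a point): Centre (half-way up) of the stain bottle: brown round bottle, white label with a red band, black screw cap with a pointed dropper top; 112 tall, underside 56 below this point. Body 38 across up to 76, cap 30 across from 76 to 90, pointed tip above. About 85 g (varies). z axis up. Starts upright on the bench in a row with buffer and amber bottles, any order.
- stain_bottle: The same stain bottle; origin at the centre of its underside.
- carrier_mid (a point): Centre (half-way up) of the slide carrier: white upright plate with three glass slides, 76 long (its x axis), 5 thick (its y axis), 86 tall in all (z axis up); its rounded bottom edge lies 43 below this point. On top an orange grip bar 52 long, 10 thick, 16 high, whose centre lies 35 above this point: grip it across its 10 mm thickness. 60 g. Starts on edge in the stand's slot.
- carrier: The same slide carrier; origin at the middle of its bottom edge.
- stand: Grey block 100 (its x axis) by 46, 28 high, fixed; origin under its centre. The carrier stands in a 6.5 wide, 22 deep slot along its x axis.
- mixer: Touch mixer: white housing 120 (x) by 140 (y), 52 high, heavy and fixed, with a black collar 62 across, 62 high, and over it a round black rubber pad; origin under its centre; controls on its -x face. The pad is centred on the housing.
- pad_top (a point): Centre of the top of the mixer's round flat rubber pad, 72 across. The top is 82 above the bench when up, 70 when fully down, and this point goes down with it.
- mixer_pad (a joint): How far the pad is pressed down, in m: 0 up, 0.012 fully down (hard stop). Spring: moves from 2.7 N, 9 N when fully down; it comes up again when let go.
- tray: Blue staining tray 124 (its x axis) by 204 (its y axis), fixed, floor 8 thick, rim 12 high; origin under its centre, z up. On its -y half the white square bay for the bottle, on its +y half the metal clip for the carrier.
- bay (a point): Centre of the bay's floor (8 above the bench). The bay is 50 by 50 inside, with 4 thick walls whose tops are 34 above the bench.
- clip (a point): Middle of the clip floor (8 above the bench), axes as the tray. Two sprung jaws 50 long meet along the tray x axis (1.5 gap up to 24 above the bench, flared to about 11 at 36 above). The carrier goes in with its x along the clip and is home when its bottom edge is on this floor, carrier_mid 43 above; takes 5 to 15 N. Metal blocks behind the jaws: 28 high, out to 23 either side.
- jaw_inner (a joint): Outward travel of the clip jaw on the bay's side (m): 0 closed, up to 0.008; about 0.00175 with the carrier in the clip. Each jaw pushes with about 1.5 N closed and 3 N with the carrier in.
- jaw_outer (a joint): Outward travel of the other clip jaw (m), likewise.
- buffer_bottle: Bystander, loose: white round bottle with a blue cap and band, 52 across, 120 tall, upright; origin at the centre of its underside.
- amber_bottle: Bystander, loose: small amber bottle with a red cap, 31 across, 78 tall, upright; origin at the centre of its underside.
- strip_box: Bystander, loose: upright white and orange carton 35 by 60, 105 tall; origin at the centre of its underside.
- specimen_cup: Bystander, loose: specimen cup with an orange lid, 52 across, 56 tall, upright; origin at the centre of its underside.
- cover_glass: Bystander, loose: small flat white and violet carton 46 by 48, 18 high; origin at the centre of its underside.
Not all that is in view belongs to the job. Leave any green look-alike of the stain_bottle alone. Of the things that look like the carrier, the smaller one is meant.

How it is judged:
By the outcome, as a careful person would: the job done as asked, in the order asked, and still so for the second after the job is handed in, with the robot touching nothing.
It also fails if it takes over 69 s, if anything falls off the work surface, if the arm or the gripper's body presses on something with over 40 N, if the wrist force passes 120 N, or if a joint passes its speed limit or range.

### The arm

A 7-joint arm with a two-finger parallel gripper is mounted at the origin on a cart in front of the work surface, level with it; the furniture and walls round the work are solid. World frame = base frame: x ahead of the robot, y to its left, z up, the work surface at z = 0. Lengths are in m, angles in rad, forces in N, time in s.
With the tool pointing down it reaches from about 0.425 to 0.925 m from the base axis. Payload 6.8 kg.
Tool frame: the origin (TCP) lies at the very end of the fingers, on their centre line; the grasp point (between the pads) lies r.grip_depth behind it (r.grip_depth is the distance from the TCP to the grasp point, in m); z points along the fingers, x is the direction in which the jaws open and shut, and the axes are right-handed (so a half turn about z gives the same grasp; the last joint's range is limited). The gripper opens to 85 mm and grips with 20 to 120 N. Pads are 22 mm wide; open, the fingers measure 114 mm over their backs; the gripper's body (76 mm by 85 mm) begins 54 mm behind the grasp point. The pads swing forward as they close: fully open they stand 13 mm farther back than shut.
Start: joints at [1.18, 0.477, 0.022, 1.555, -0.011, 1.109, -0.083], TCP at [0.188, -0.648, 0.231] pointing down, gripper open.
Joint ranges: [-2.96, 2.96], [-0.34, 2.1], [-1.41, 1.46], [0.24, 2.44], [-1.37, 4.51], [0.17, 1.92], [-2.96, 2.96]. Speed limits (rad/s): [2.39, 2.39, 3.14, 3.14, 3.14, 3.14, 3.14].

### API

Orientations are given as a rotation vector (axis times angle).
In Python, from bench import readout, grab_frame, workorder, r gives the robot as it stands.
- The arm moves only by the shell command python3 -m handwheel 'ROWS' [FORCE]. ROWS is text: rows parted by semicolons, each of 7 numbers parted by spaces: the shift along the tool's x, y, z in mm, then the turn, a rotation vector about the tool's x, y, z in degrees, then the finger opening in mm, from 0 to 85.4. A call has 1 to 12 rows; each row is the pose to reach, as a shift and turn from the pose commanded when the call began, along the tool's axes at that moment; what a row does not reach only later rows make up. A row lasts 1/8 s, in which the tool goes at most 62.5 mm and 10.7 degrees, less where a joint would pass 70% of its speed; a pose out of reach is approached as far as the arm can. A call with a gripper value outside its range is refused whole. The fingers move at their own pace and stop on an object; FORCE is the grip in N (left out, the last holds). Time passes only in rows, so rows that repeat a pose let the fingers close. It gives the time, the measured TCP pose, the force and the opening at its end, in the units of the state.
- readout.get_obs(): the state, without advancing time (a new reading comes with each control period).
- grab_frame(name): name is "scene" or "side" or "wrist"; returns a dict with "pixels" (400x640x3 uint8, red, green, blue), "fx", "fy", "cx", "cy" (pixels), "rvec" (rotation vector, rad) and "tvec" (3), from world to camera coordinates, as OpenCV has them. Camera axes: x right, y down, z forward; pixel columns grow to the right and rows downward; lengths in m; the calibration is good to about 2 mm. A picture is of the moment at which its call begins. There is no depth.
- workorder.hand_in(): hands the job in, once; it reports no verdict.
The state is a dict: "clock": time; "joints": joint angles; "qvel": joint speeds; "tau": joint torques, N m; "tcp_pos": TCP position; "orientation": TCP orientation; "contact_force": force on the tool from outside, world axes, zero at the start; "moment": the same for the moment, N m; "grip_width": finger opening in m.
Only numpy, scipy, OpenCV 4.12 (cv2) and the standard library are available. Lean on these libraries where they do the work, as an engineer would, in place of code of your own. Each camera call takes 0.05 s, during which the arm holds its last target.

## Working session

There is one attempt and no reset: what is moved stays moved. The work goes in short steps, Python scripts to look and compute and a shell command to move; the robot and the scene stay as the last step left them, time stands still between calls to the robot, and variables do not carry over. Pictures are saved under pics/ and viewed, and the job is handed in when it is done.

```bash
ls; mkdir -p pics
python3 - <<'E'
from bench import readout, grab_frame, workorder, r
import cv2
print(readout.get_obs(), r.grip_depth)
for n in("scene","side","wrist"):
    f=grab_frame(n); cv2.imwrite(f"pics/a_{n}.png",f["pixels"][:,:,::-1]); print(n,f["fx"],f["cx"],f["cy"],f["rvec"],f["tvec"])
E
```

```text
pics
{'clock': 0.0, 'joints': array([ 1.17991614,  0.47782779,  0.02236732,  1.55643157, -0.01152154,
        1.1092615 , -0.08315044]), 'qvel': array([-0.00063486,  0.00044466, -0.00170559,  0.00069989, -0.00013765,
        0.00090808, -0.00046964]), 'tau': array([-1.29568275e-05, -5.96452260e+01,  1.60773542e+00, -2.81203043e+01,
        1.24886743e-02,  9.21315135e-03, -1.44599341e-05]), 'tcp_pos': array([ 0.18816052, -0.64764965,  0.23031606]), 'orientation': array([-2.51147803e+00,  1.88572190e+00,  2.37479179e-03]), 'contact_force': array([ 0.77288839,  0.36530863, -0.4694922 ]), 'moment': array([-0.0063149 , -0.03477941,  0.03024566]), 'grip_width': 0.08599120927944857} 0.0187
scene 430.67302892525373 315.400634376317 193.92927086324698 [ 0.79085114 -2.52801597  1.13164503] [0.45604573 0.24278934 0.92231295]
side 370.05571218506196 315.3793336371106 195.31708086479898 [ 2.0768501  -0.16673934  0.07297273] [-0.56064236  0.10640911  1.02306304]
wrist 330.04577989120105 321.0660131281959 201.3207376679512 [-2.31418998  1.73595489  0.26479788] [-0.67418378 -0.03893989  0.38139341]
```

View pics/a_scene.png

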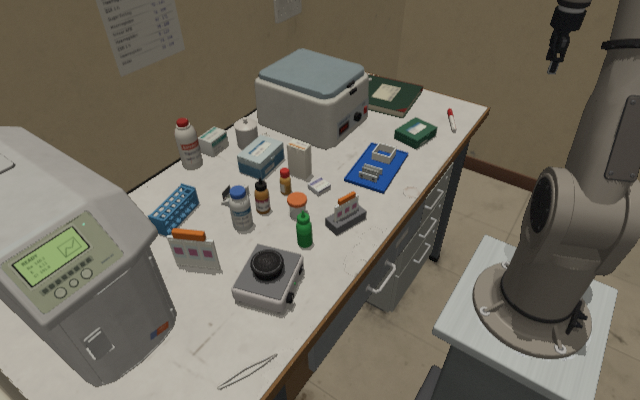

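View pics/a_side.png

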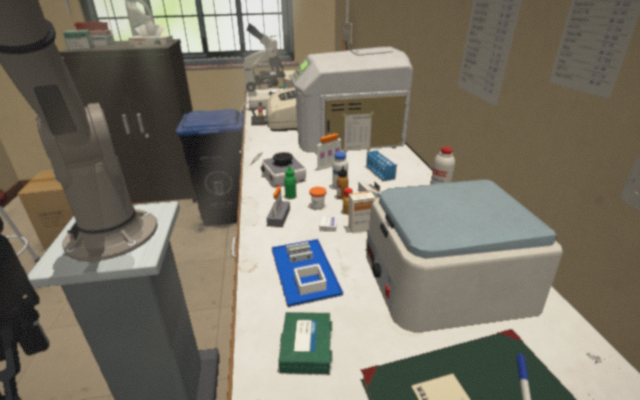

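View pics/a_wrist.png

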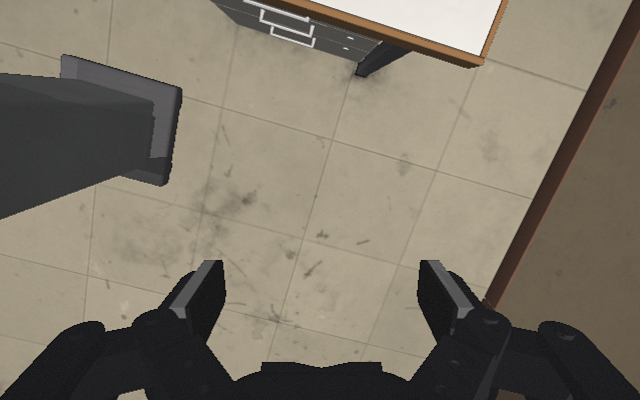

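The scene picture shows candidates for the bottle: brown with black top (262,196), the green look-alike (304,230), and amber with a red cap (285,182). For the carrier there is a small one in the grey stand (346,208) and a bigger white one (194,248). The mixer is at (268,275) and the tray at (377,167). Next I'll take close crops and a projection.

```bash
cat > h.py <<'E'
import numpy as np,cv2
from bench import readout, grab_frame, workorder, r
from scipy.spatial.transform import Rotation as R
def K(f): return np.array([[f["fx"],0,f["cx"]],[0,f["fy"],f["cy"]],[0,0,1]])
def ray(f,u,v):
    M=R.from_rotvec(f["rvec"]).as_matrix(); t=np.array(f["tvec"]); c=-M.T@t
    d=M.T@np.array([(u-f["cx"])/f["fx"],(v-f["cy"])/f["fy"],1]); return c,d
def onz(f,u,v,z):
    c,d=ray(f,u,v); return c+d*(z-c[2])/d[2]
def proj(f,P):
    p,_=cv2.projectPoints(np.array(P,float).reshape(-1,3),np.array(f["rvec"],float),np.array(f["tvec"],float),K(f),None); return p[:,0]
def tri(fa,a,fb,b):
    A=[];B=[]
    for f,p in((fa,a),(fb,b)):
        c,d=ray(f,*p); d/=np.linalg.norm(d); Q=np.eye(3)-np.outer(d,d); A.append(Q);B.append(Q@c)
    return np.linalg.solve(sum(A),sum(B))
def crop(f,n,x0,y0,x1,y1,s):
    im=f["pixels"][y0:y1,x0:x1,::-1]; im=cv2.resize(im,None,fx=s,fy=s,interpolation=cv2.INTER_CUBIC); cv2.imwrite(f"pics/{n}.png",im)
E
python3 - <<'E'
from h import *
f=grab_frame("scene"); crop(f,"b1",220,130,420,260,4); crop(f,"b1m",220,200,360,320,4)
g=grab_frame("side"); crop(g,"b2",240,130,400,310,3)
for nm,(u,v),z in [("stain base",(262,211),0),("buffer base",(241,228),0),("amber",(285,192),0),("pad",(267,261),.082),("cup",(297,215),0),("green",(305,244),0),("stand",(346,217),.028),("bar",(346,199),.08),("traycorn",(346,182),.0)]: print(nm,onz(f,u,v,z).round(3))
E
```

```text
stain base [0.667 0.094 0.   ]
buffer base [0.671 0.173 0.   ]
amber [ 0.664 -0.002  0.   ]
pad [0.495 0.267 0.082]
cup [0.58  0.053 0.   ]
green [0.502 0.124 0.   ]
stand [0.454 0.011 0.028]
bar [0.461 0.003 0.08 ]
traycorn [ 0.545 -0.136  0.   ]
```

View pics/b1.png

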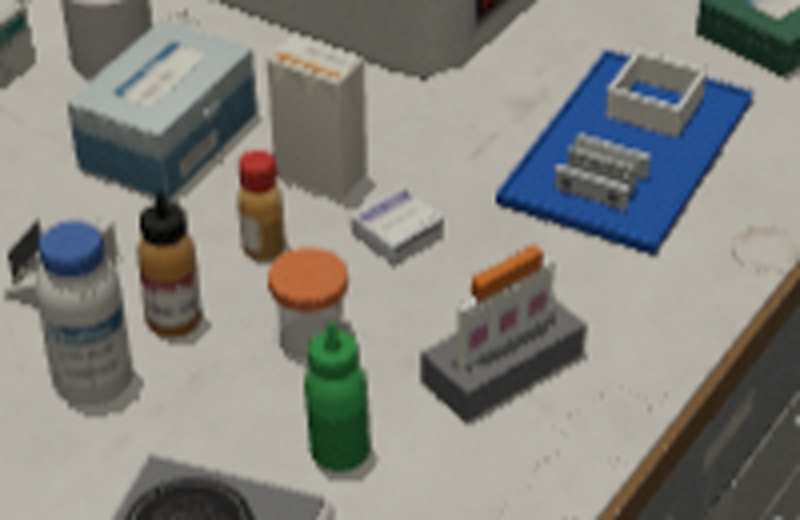

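View pics/b1m.png

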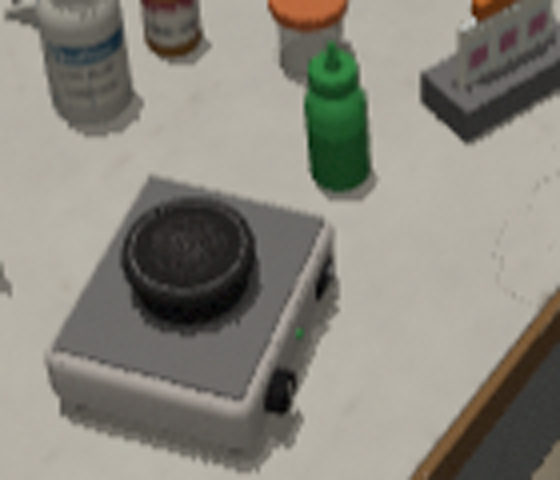

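View pics/b2.png

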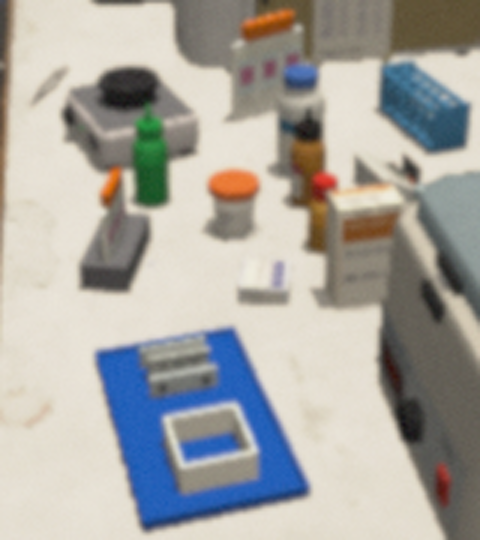

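The crops confirm it: the brown bottle with the black dropper at (262,196) is the one, between buffer (241,208) and amber (285,182). The carrier is the small one in the grey stand (346,208). The tray's bay lies toward the far right and its clip is at the near left.

```bash
cat >> h.py <<'E'
def goal(xyz,yaw,o=None):
    "yaw of tool x in deg; tool pointing down -> tool-frame shift mm, turn deg"
    o=o or readout.get_obs(); Rc=R.from_rotvec(o["orientation"])
    best=None
    for y in (yaw,yaw+180):
        a=np.deg2rad(y); M=np.array([[np.cos(a),np.sin(a),0],[np.sin(a),-np.cos(a),0],[0,0,-1]])
        rv=np.rad2deg((Rc.inv()*R.from_matrix(M)).as_rotvec())
        if best is None or np.linalg.norm(rv)<np.linalg.norm(best): best=rv
    s=Rc.inv().apply(np.array(xyz)-o["tcp_pos"])*1000
    print("shift",s.round(1),"turn",best.round(1),"rows",round(np.linalg.norm(s)/62.5,1),round(np.linalg.norm(best)/10.7,1)); return s,best
E
python3 - <<'E'
from h import *
f=grab_frame("scene");g=grab_frame("side");w=grab_frame("wrist")
c=[onz(f,u/4+220,v/4+130,.012) for u,v in((500,195),(655,247),(752,92),(607,50))]
for p in c: print(p.round(3))
print("tray centre",np.mean(c,0).round(3))
c2=[onz(g,u/3+240,v/3+130,.012) for u,v in((96,350),(232,328),(308,490),(145,528))]
for p in c2: print(p.round(3))
print("tray centre",np.mean(c2,0).round(3))
M=R.from_rotvec(w["rvec"]).as_matrix(); cw=-M.T@w["tvec"]; o=readout.get_obs(); T=R.from_rotvec(o["orientation"])
print("cam in tool",T.inv().apply(cw-o["tcp_pos"]),"cam axes in tool",(T.inv().as_matrix()@M.T).round(3))
print("stain tip tri",tri(f,(160/4+220,198/4+130),g,(308/3+240,112/3+130)))
print("bar tri",tri(f,(508/4+220,273/4+130),g,(111/3+240,186/3+130)))
goal((0.5,-0.10,0.36),0)
E
```

```text
[ 0.548 -0.134  0.012]
[ 0.429 -0.146  0.012]
[ 0.454 -0.348  0.012]
[ 0.574 -0.335  0.012]
tray centre [ 0.501 -0.241  0.012]
[ 0.433 -0.151  0.012]
[ 0.551 -0.14   0.012]
[ 0.575 -0.342  0.012]
[ 0.457 -0.358  0.012]
tray centre [ 0.504 -0.248  0.012]
cam in tool [ 0.00062531 -0.07516066 -0.14335172] cam axes in tool [[ 1.     0.001 -0.001]
 [-0.     0.956  0.294]
 [ 0.002 -0.294  0.956]]
stain tip tri [0.66641399 0.08651059 0.10476898]
bar tri [0.45922815 0.00286601 0.08422776]
shift [-439.4 -452.2 -128.7] turn [ -0.    0.  -73.8] rows 10.3 6.9
```

Run:
```python
from h import *
goal((0.5,-0.20,0.30),6)
```

```text
shift [-343.3 -424.3  -68.8] turn [ -0.    0.  -79.8] rows 8.8 7.5
```

```bash
python3 -m handwheel '-10 -12 -70 0 0 -2 85; -343 -424 -70 0 0 -80 85; -343 -424 -70 0 0 -80 85; -343 -424 -70 0 0 -80 85; -343 -424 -70 0 0 -80 85; -343 -424 -70 0 0 -80 85; -343 -424 -70 0 0 -80 85; -343 -424 -70 0 0 -80 85; -343 -424 -70 0 0 -80 85; -343 -424 -70 0 0 -80 85; -343 -424 -70 0 0 -80 85; -343 -424 -70 0 0 -80 85' 40
python3 - <<'E'
from h import *
f=grab_frame("wrist"); crop(f,"c1",0,0,640,400,1.25); goal((0.5,-0.20,0.30),6)
E
```

```text
clock: 1.9
tcp_pos: [0.4992, -0.2016, 0.3012]
orientation: [3.136, 0.168, -0.001]
contact_force: [-0.5, -0.2, 0.1]
grip_width: 0.0849
shift [ 1.2 -1.9  1.1] turn [0.  0.  0.1] rows 0.0 0.0
```

View pics/c1.png

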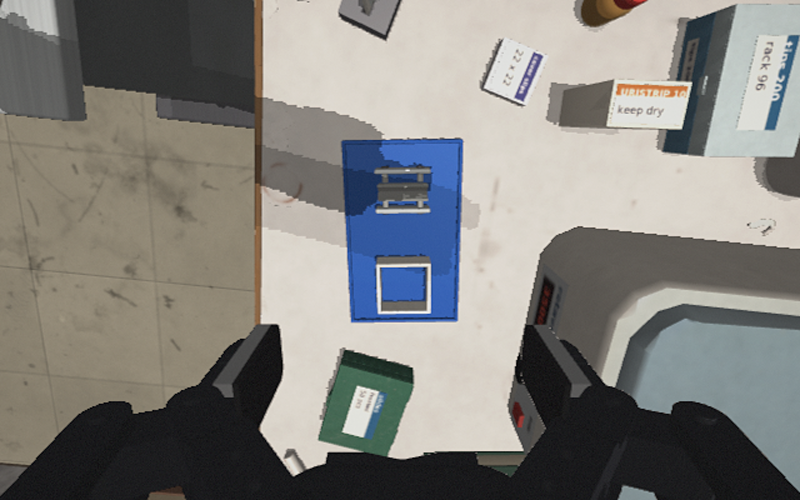

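The wrist picture shows the tray at (403,230), the bay at (403,286) with white wall tops, and the clip jaws at (403,190). I'll measure the tray outline and the bay.

Run:
```python
from h import *
f=grab_frame("wrist"); im=f["pixels"].astype(int)
b=((im[:,:,2]>im[:,:,0]+50)&(im[:,:,2]>90-20)).astype(np.uint8); b[:, :260]=0; b[:,385:]=0;b[270:]=0
cs,_=cv2.findContours(b,cv2.RETR_EXTERNAL,cv2.CHAIN_APPROX_NONE); c=max(cs,key=cv2.contourArea)
q=cv2.approxPolyDP(cv2.convexHull(c),6,True)[:,0]; print(q)
P=np.array([onz(f,u,v,.012) for u,v in q]); print(P.round(4)); print("ctr",P.mean(0))
r_=cv2.minAreaRect(np.array([onz(f,u,v,.012)[:2] for u,v in cv2.convexHull(c)[:,0]],np.float32)); print(r_)
crop(f,"c2",260,120,400,265,5)
```

```text
[[369 111]
 [365 256]
 [282 257]
 [274 112]]
[[ 0.5528 -0.1347  0.012 ]
 [ 0.5771 -0.3353  0.012 ]
 [ 0.458  -0.3497  0.012 ]
 [ 0.4334 -0.1486  0.012 ]]
ctr [ 0.50532595 -0.24207189  0.012     ]
((0.5050988793373108, -0.2420317679643631), (0.12280440330505371, 0.2033213973045349), 6.801279544830322)
```

View pics/c2.png

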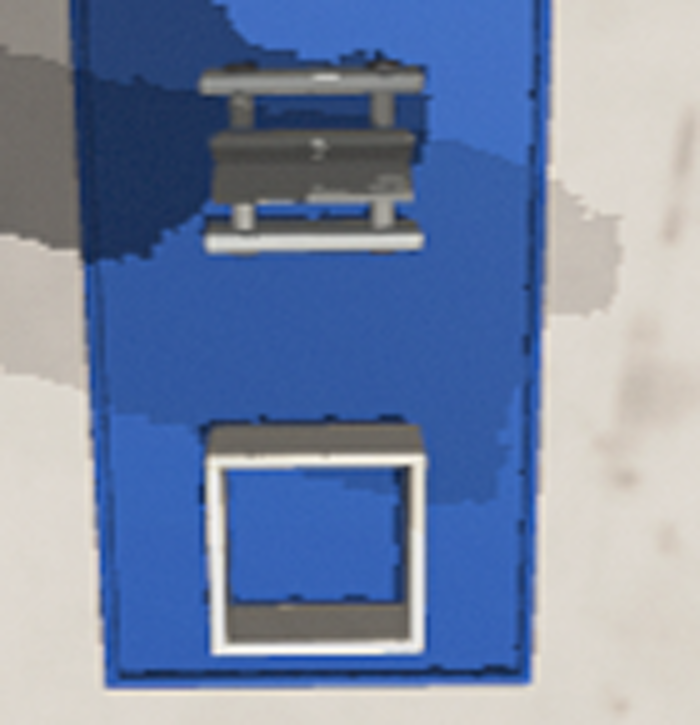

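Run:
```python
from h import *
f=grab_frame("wrist")
C=np.array([.5052,-.2420]); a=np.deg2rad(6.8); X=np.array([np.cos(a),np.sin(a)]);Y=np.array([-np.sin(a),np.cos(a)])
def t(u,v,z):
    p=onz(f,u/5+260,v/5+120,z)[:2]-C; return (np.array([p@X,p@Y])*1000).round(1)
print("bay",[t(u,v,.034) for u,v in((206,455),(427,455),(424,655),(212,655))])
print("near block top", [t(u,v,.028) for u,v in((204,234),(424,234),(424,250),(204,250))])
print("far block", [t(u,v,.028) for u,v in((200,72),(426,72),(426,95),(200,95))])
print("jaw tops", [t(u,v,.036) for u,v in((210,132),(416,132),(413,202),(211,202))])
```

```text
bay [array([-28.3, -24.1]), array([ 29.7, -24.8]), array([ 29.4, -82.4]), array([-28.4, -81.7])]
near block top [array([-27.4,  33.5]), array([28.9, 32.8]), array([28.9, 28.7]), array([-27.5,  29.4])]
far block [array([-27.2,  74.4]), array([29. , 73.6]), array([29.1, 68. ]), array([-27.3,  68.7])]
jaw tops [array([-24.6,  60.6]), array([26.1, 59.9]), array([25.5, 42.5]), array([-24.9,  43.2])]
```

Run:
```python
from h import *
goal((0.56,0.12,0.33),0)
```

```text
shift [  94.5 -313.8  -29. ] turn [0. 0. 6.] rows 5.3 0.6
```

```bash
python3 -m handwheel '94 -314 -29 0 0 6 85; 94 -314 -29 0 0 6 85; 94 -314 -29 0 0 6 85; 94 -314 -29 0 0 6 85; 94 -314 -29 0 0 6 85; 94 -314 -29 0 0 6 85; 94 -314 -29 0 0 6 85; 94 -314 -29 0 0 6 85'
python3 - <<'E'
from h import *
f=grab_frame("wrist"); crop(f,"d1",0,0,640,400,1.25)
E
```

```text
clock: 3.05
tcp_pos: [0.5595, 0.1189, 0.3298]
orientation: [3.14, -0.0, -0.001]
contact_force: [0.4, -1.0, 0.1]
grip_width: 0.0845
```

View pics/d1.png

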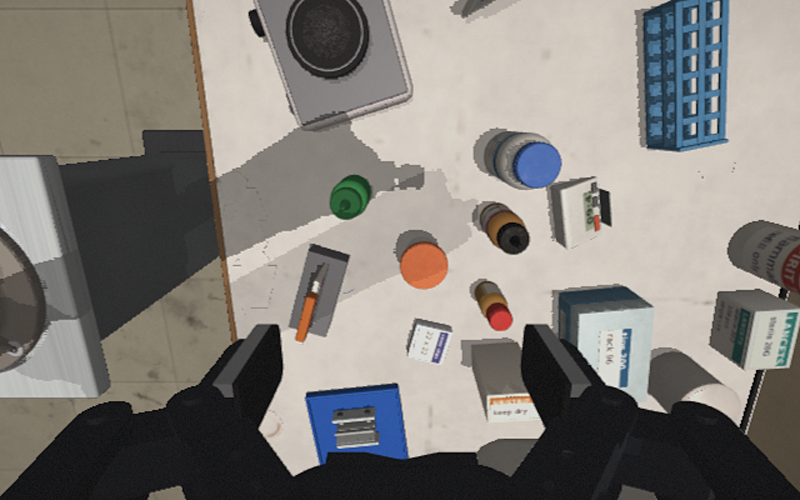

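The wrist picture shows the stain cap at (513,237), buffer (537,165), amber (497,315), cup (423,266), a small standing timer near (580,212), the carrier bar at (309,312), and the mixer pad at (328,35). I'll measure each of these.

Run:
```python
from h import *
f=grab_frame("wrist"); crop(f,"e1",370,90,500,270,4); crop(f,"e2",190,0,340,110,5); crop(f,"e3",225,190,285,280,6)
```

```text
(no output)
```

View pics/e1.png

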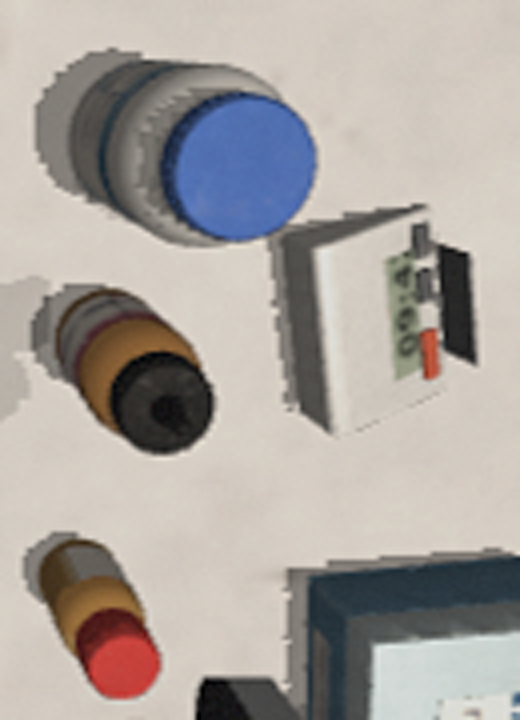

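View pics/e2.png

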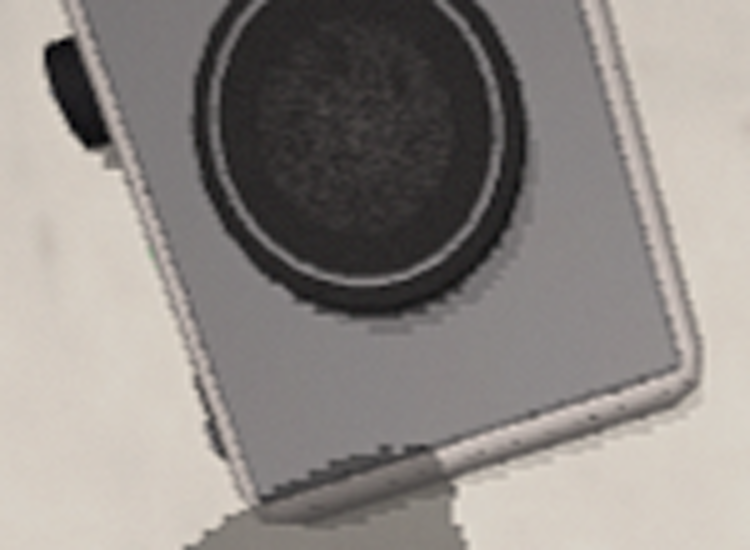

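View pics/e3.png

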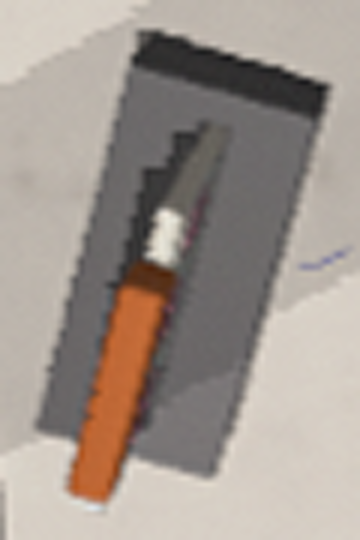

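Run:
```python
from h import *
f=grab_frame("wrist"); s=grab_frame("scene")
e1=lambda u,v,z: onz(f,370+u/4,90+v/4,z).round(4)
e2=lambda u,v,z: onz(f,190+u/5,v/5,z).round(4)
e3=lambda u,v,z: onz(f,225+u/6,190+v/6,z).round(4)
print("cap",e1(163,402,.09),"tip",e1(176,413,.112))
print("cap tri", tri(f,(370+176/4,90+413/4),s,(220+160/4,130+200/4)))
print("cap size", e1(112,402,.085),e1(213,402,.085))
print("buffer",e1(240,167,.12),"amber",e1(121,655,.078))
print("timer base",[e1(*p,0) for p in((275,240),(298,412),(335,435))],"top?",e1(315,250,.05),e1(335,435,.05))
# refine cap by model overlay: base ellipse check
print("pad l/r",e2(193,125,.08),e2(527,125,.08),"low",e2(375,316,.078),"ring",e2(215,125,.082),e2(500,125,.082),e2(360,285,.082))
print("mixer edge",e2(262,500,.052),e2(685,365,.052),e2(75,0,.052),e2(590,0,.052))
print("bar top",[e3(*p,.092) for p in((122,285),(168,292),(70,492),(110,500))])
print("stand top",[e3(*p,.028) for p in((133,65),(325,118),(213,475),(38,430))])
print(readout.get_obs()["clock"])
```

```text
cap [0.6676 0.0896 0.09  ] tip [0.6653 0.0923 0.112 ]
cap tri [0.66622753 0.08937978 0.10529792]
cap size [0.6534 0.0882 0.085 ] [0.6842 0.0882 0.085 ]
buffer [0.6743 0.1617 0.12  ] amber [ 0.664 -0.     0.078]
timer base [array([0.7281, 0.1252, 0.    ]), array([0.7434, 0.0613, 0.    ]), array([0.7582, 0.0523, 0.    ])] top? [0.7235 0.1292 0.05  ] [0.7373 0.0673 0.05  ]
pad l/r [0.4606 0.2704 0.08  ] [0.5322 0.2704 0.08  ] low [0.4974 0.2327 0.078 ] ring [0.4658 0.27   0.082 ] [0.5265 0.27   0.082 ] [0.4951 0.2386 0.082 ]
mixer edge [0.4636 0.1936 0.052 ] [0.5667 0.2244 0.052 ] [0.4291 0.3011 0.052 ] [0.5449 0.3011 0.052 ]
bar top [array([0.4649, 0.0291, 0.092 ]), array([0.4744, 0.0276, 0.092 ]), array([ 0.4504, -0.0192,  0.092 ]), array([ 0.4589, -0.0211,  0.092 ])]
stand top [array([0.4554, 0.0575, 0.028 ]), array([0.5   , 0.0444, 0.028 ]), array([ 0.4684, -0.0502,  0.028 ]), array([ 0.4254, -0.0376,  0.028 ])]
3.25
```

Measurements against the given sizes:
- Cap width measures 31 mm (30 given).
- Bar length measures 51 mm (52 given), and the bar and stand agree on 72° yaw.
- Pad is at (0.496, 0.269).
- Stain bottle is at (0.6665, 0.0905).

These all fit, so I'll approach the bottle.

Run:
```python
from h import *
goal((0.6665,0.0905,0.15),-4); goal((0.6665,0.0905,0.047),-4)
```

```text
shift [107.   29.5 180.2] turn [0. 0. 4.] rows 3.4 0.4
shift [107.1  29.4 283.2] turn [0. 0. 4.] rows 4.9 0.4
```

```bash
python3 -m handwheel '107 29 60 0 0 4 62; 107 29 120 0 0 4 62; 107 29 180 0 0 4 62; 107 29 180 0 0 4 62; 107 29 180 0 0 4 62; 107 29 180 0 0 4 62'
python3 - <<'E'
from h import *
f=grab_frame("wrist"); crop(f,"g1",0,0,640,400,1.25); goal((0.6665,0.0905,0.047),-4)
g=grab_frame("scene"); crop(g,"g2",180,100,360,260,4)
E
```

```text
clock: 4.0
tcp_pos: [0.6672, 0.0934, 0.1523]
orientation: [-3.139, 0.105, -0.003]
contact_force: [-0.4, 0.7, 0.1]
grip_width: 0.0623
shift [ -1.2   3.3 105.9] turn [-0.1 -0.2  0.2] rows 1.7 0.0
```

View pics/g1.png

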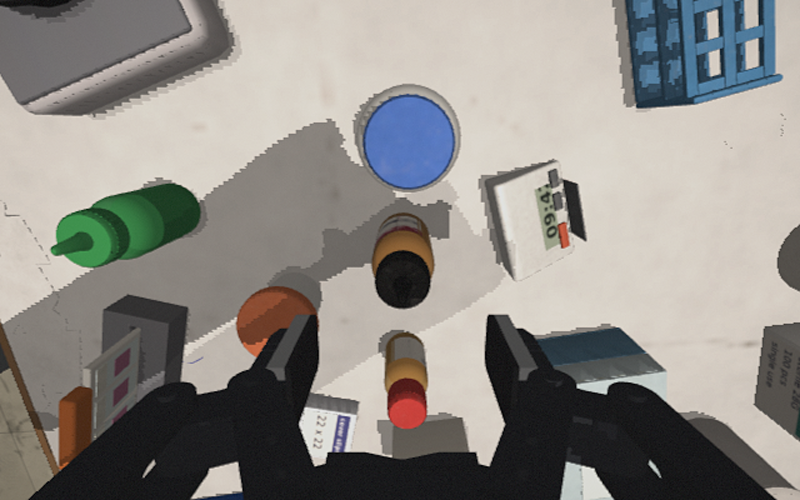

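View pics/g2.png

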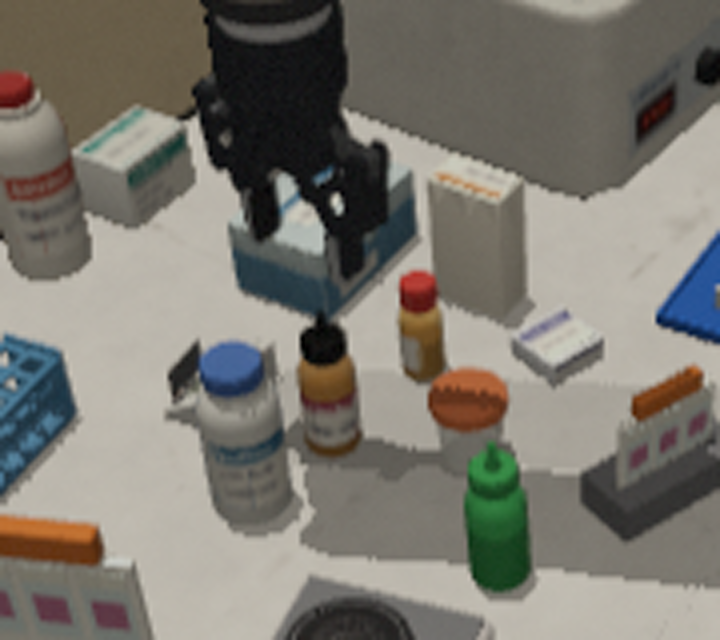

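The wrist view shows the cap centred at (403,279) with its tip near (405,290), between the fingers. Buffer is at (409,141), and the timer at (530,220) is clear.

Run:
```python
from h import *
f=grab_frame("wrist")
e=lambda u,v,z: onz(f,u/1.25,v/1.25,z).round(4)
print(e(403,279,.09),e(405,288,.112),"buf",e(409,141,.12),"w",e(375,279,.088),e(430,279,.088), "bufedges",e(409,94,.12),e(409,188,.12), "body", e(374,248,.076),e(433,248,.076))
im=f["pixels"].copy()
for z,rr in((0,.019),(.076,.019),(.09,.015),(.112,.001)):
    t=np.linspace(0,6.28,40); P=np.c_[.6675+rr*np.cos(t),.0895+rr*np.sin(t),0*t+z]
    cv2.polylines(im,[np.int32(np.round(proj(f,P)*8))],True,(0,255,0),1,shift=3)
cv2.imwrite("pics/g3.png",cv2.resize(im[150:270,250:400,::-1],None,fx=5,fy=5))
```

```text
[0.6687 0.0897 0.09  ] [0.6697 0.0934 0.112 ] buf [0.6756 0.1617 0.12  ] w [0.6536 0.09   0.088 ] [0.6832 0.088  0.088 ] bufedges [0.6767 0.1799 0.12  ] [0.6744 0.1423 0.12  ] body [0.6535 0.1039 0.076 ] [0.6863 0.1017 0.076 ]
```

View pics/g3.png

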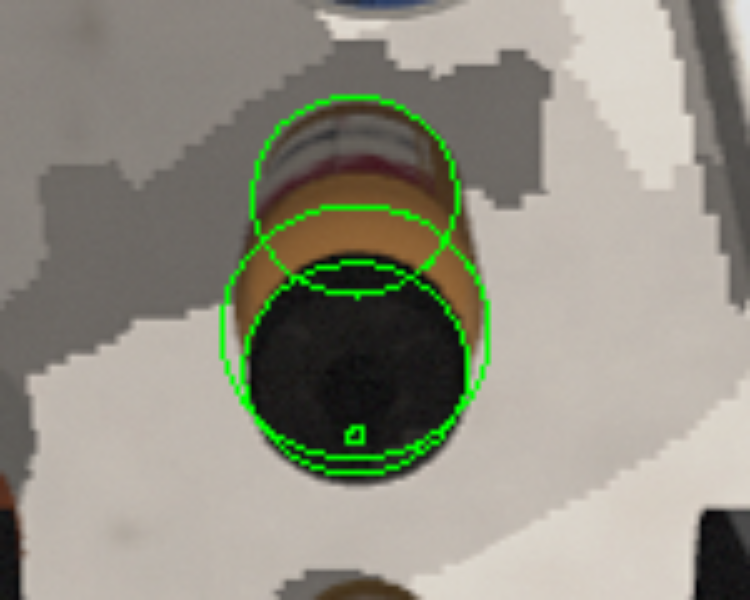

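Run:
```python
from h import *
goal((0.6677,0.0885,0.047),-4)
```

```text
shift [  0.2   5.2 105.9] turn [-0.  -0.2  0.2] rows 1.7 0.0
```

```bash
python3 -m handwheel '0 5 20 0 0 0 62; 0 5 50 0 0 0 62; 0 5 80 0 0 0 62; 0 5 106 0 0 0 62; 0 5 106 0 0 0 62; 0 5 106 0 0 0 62; 0 5 106 0 0 0 45; 0 5 106 0 0 0 38; 0 5 106 0 0 0 34; 0 5 106 0 0 0 30; 0 5 106 0 0 0 30; 0 5 106 0 0 0 30' 40
python3 - <<'E'
from h import *
f=grab_frame("wrist"); crop(f,"i1",0,0,640,400,1.25); print(readout.get_obs()["tcp_pos"])
g=grab_frame("scene"); crop(g,"i2",180,100,360,260,4)
E
```

```text
clock: 5.65
tcp_pos: [0.667, 0.0883, 0.0456]
orientation: [-3.14, 0.104, -0.003]
contact_force: [-0.7, -1.0, 6.3]
grip_width: 0.0359
[0.66703094 0.08826526 0.04562243]
```

View pics/i2.png

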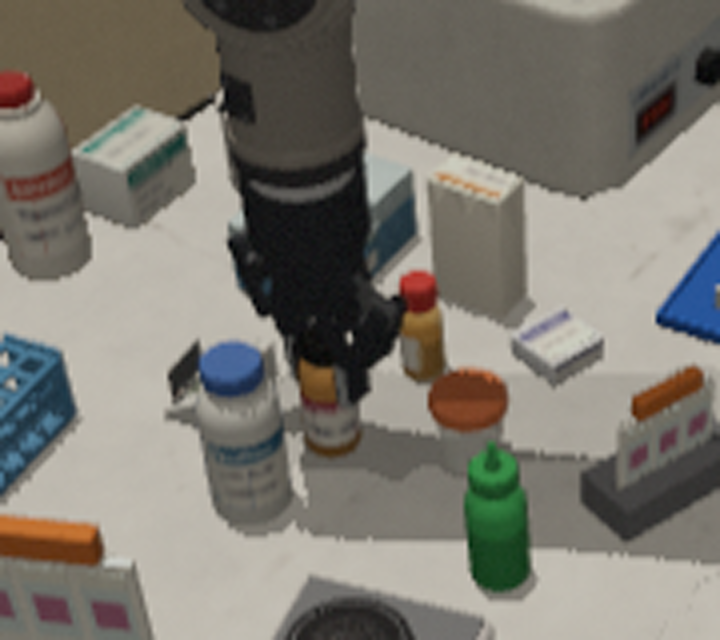

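The scene picture shows the fingers closed on the brown bottle at about (325,390) in the crop, with the neighbours undisturbed. Now I'll lift it.

```bash
python3 -m handwheel '0 0 -20 0 0 0 30; 0 0 -50 0 0 0 30; 0 0 -90 0 0 0 30; 0 0 -130 0 0 0 30; 0 0 -150 0 0 0 30; 0 0 -150 0 0 0 30' 60
python3 - <<'E'
from h import *
f=grab_frame("wrist"); crop(f,"j1",0,0,640,400,1.25); goal((0.496,0.269,0.145),-4)
g=grab_frame("scene"); crop(g,"j2",180,60,360,260,3)
E
```

```text
clock: 6.5
tcp_pos: [0.6667, 0.0884, 0.1958]
orientation: [-3.139, 0.104, -0.004]
contact_force: [-0.1, -0.4, -1.7]
grip_width: 0.0352
shift [-181.4 -169.4   48.9] turn [0.  0.  0.2] rows 4.0 0.0
```

View pics/j1.png

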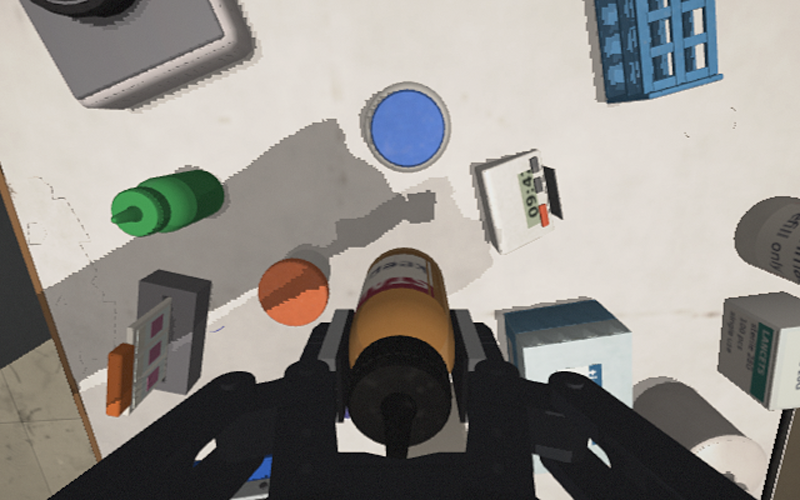

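View pics/j2.png

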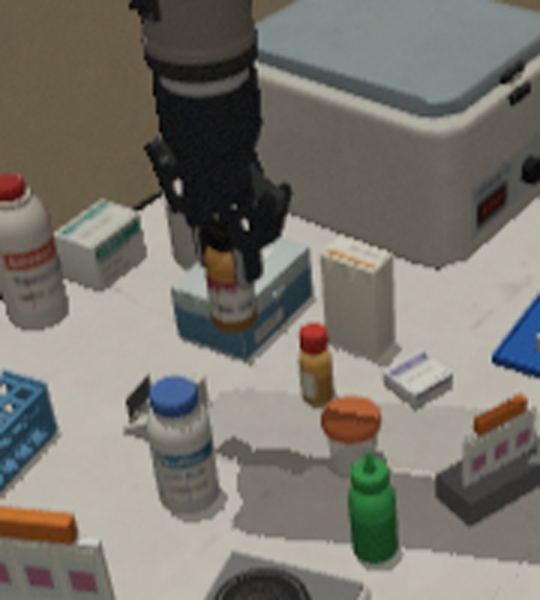

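The bottle is held upright at about (400,350), and the bystanders are unmoved. I'll check where the big carrier decoy stands relative to the mixer before moving over.

Run:
```python
from h import *
g=grab_frame("scene"); s=grab_frame("side")
for u,v in ((174,261),(217,271)): print(onz(g,u,v,0).round(3))
print(tri(g,(189,235),s,(240+268/3,130+24/3)).round(3))
goal((0.496,0.269,0.19),-4)
```

```text
[0.729 0.345 0.   ]
[0.622 0.309 0.   ]
[0.668 0.324 0.11 ]
shift [-180.6 -169.7    2.6] turn [0.1 0.2 0.2] rows 4.0 0.0
```

```bash
python3 -m handwheel '-30 -28 0 0 0 0 30; -75 -70 0 0 0 0 30; -120 -113 0 0 0 0 30; -160 -150 0 0 0 0 30; -180 -169 0 0 0 0 30; -181 -170 0 0 0 0 30; -181 -170 0 0 0 0 30; -181 -170 0 0 0 0 30'
python3 - <<'E'
from h import *
f=grab_frame("wrist"); crop(f,"k1",0,0,640,400,1.25); goal((0.496,0.269,0.14),-4)
s=grab_frame("side"); crop(s,"k3",230,80,390,220,5)
g=grab_frame("scene"); crop(g,"k2",200,160,360,320,4)
E
```

```text
clock: 7.7
tcp_pos: [0.4978, 0.2682, 0.1937]
orientation: [3.139, -0.108, -0.001]
contact_force: [-0.1, 0.7, -0.5]
grip_width: 0.0353
shift [-1.8 -0.5 53.9] turn [0.  0.  0.1] rows 0.9 0.0
```

View pics/k1.png

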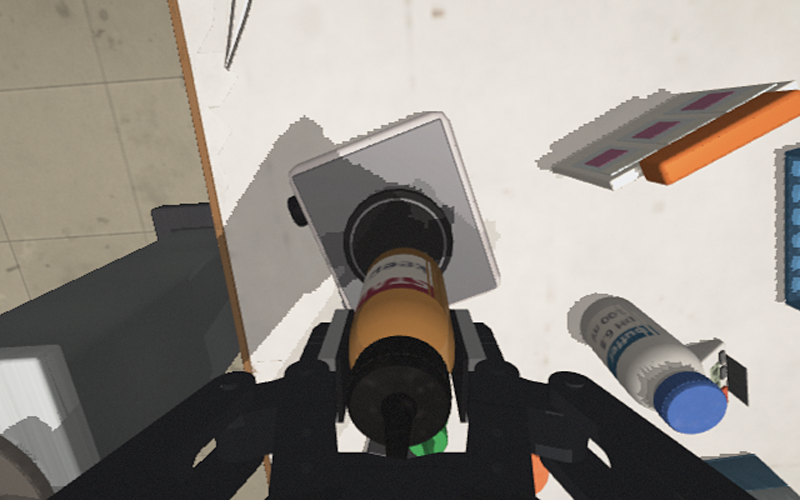

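View pics/k2.png

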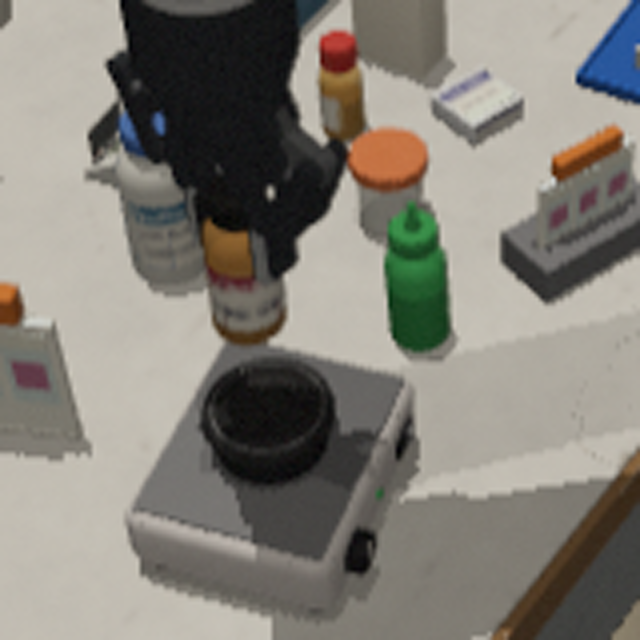

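View pics/k3.png

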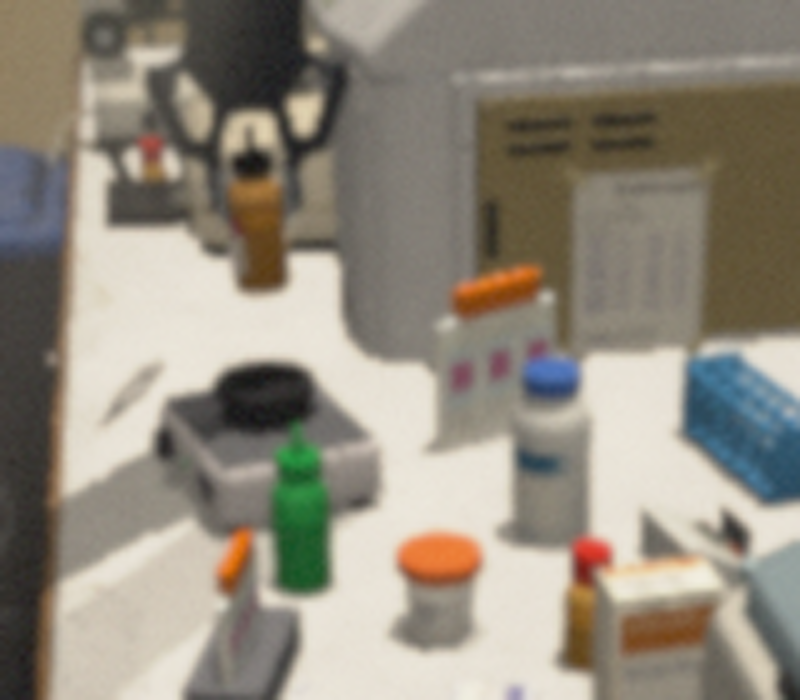

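Run:
```python
from h import *
f=grab_frame("wrist"); crop(f,"l1",230,80,410,240,4)
im=f["pixels"].copy()
t=np.linspace(0,6.28,60)
for z,rr in((.082,.036),):
    P=np.c_[.496+rr*np.cos(t),.269+rr*np.sin(t),0*t+z]
    cv2.polylines(im,[np.int32(np.round(proj(f,P)*8))],True,(0,255,0),1,shift=3)
P=np.c_[.4978+.019*np.cos(t),.2682+.019*np.sin(t),0*t+.148]; cv2.polylines(im,[np.int32(np.round(proj(f,P)*8))],True,(255,0,255),1,shift=3)
cv2.imwrite("pics/l2.png",cv2.resize(im[130:330,250:390,::-1],None,fx=4,fy=3))
```

```text
(no output)
```

View pics/l2.png

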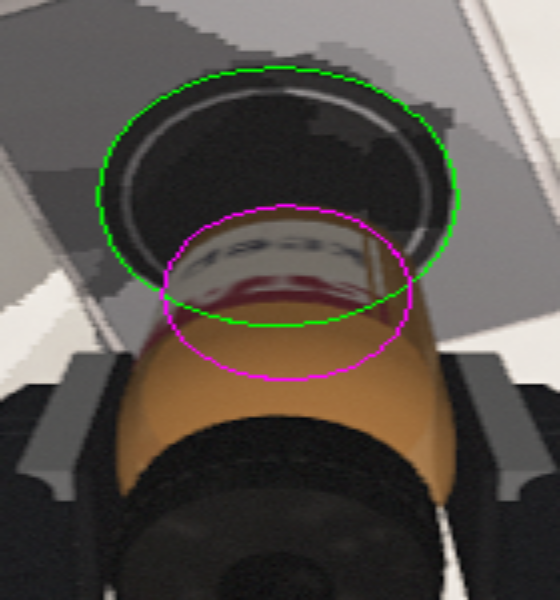

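```bash
python3 -m handwheel '-2 -1 20 0 0 0 30; -2 -1 45 0 0 0 30; -2 -1 58 0 0 0 30; -2 -1 62 0 0 0 30; -2 -1 66 0 0 0 30; -2 -1 70 0 0 0 30; -2 -1 72 0 0 0 30; -2 -1 72 0 0 0 30' 70
python3 -m handwheel '0 0 2 0 0 0 30; 0 0 4 0 0 0 30; 0 0 4 0 0 0 30'
```

```text
clock: 8.9
tcp_pos: [0.4953, 0.2713, 0.1229]
orientation: [-3.139, 0.104, -0.002]
contact_force: [0.8, 1.0, 3.0]
grip_width: 0.035
clock: 9.28
tcp_pos: [0.4954, 0.2713, 0.1186]
orientation: [-3.139, 0.104, -0.002]
contact_force: [0.5, 0.3, 5.0]
grip_width: 0.035
```

```bash
python3 -m handwheel '0 0 2 0 0 0 30; 0 0 4 0 0 0 30; 0 0 5 0 0 0 30; 0 0 6 0 0 0 30; 0 0 6 0 0 0 30'
python3 -m handwheel '0 0 1 0 0 0 30; 0 0 1 0 0 0 30; 0 0 1 0 0 0 30'
```

```text
clock: 9.9
tcp_pos: [0.4956, 0.2719, 0.1154]
orientation: [-3.139, 0.104, -0.004]
contact_force: [-5.3, -4.7, 28.1]
grip_width: 0.0351
clock: 10.28
tcp_pos: [0.4958, 0.2722, 0.1153]
orientation: [-3.139, 0.104, -0.005]
contact_force: [-7.8, -5.9, 36.1]
grip_width: 0.0348
```

It's at the hard stop: z stalled at 0.1154 and the force rose steeply. I'll ease off slightly and hold for over a second.

```bash
python3 -m handwheel '0 0 -1 0 0 0 30; 0 0 -1 0 0 0 30; 0 0 -1 0 0 0 30;0 0 -1 0 0 0 30;0 0 -1 0 0 0 30;0 0 -1 0 0 0 30'
python3 -m handwheel '0 0 0 0 0 0 30; 0 0 0 0 0 0 30; 0 0 0 0 0 0 30;0 0 0 0 0 0 30;0 0 0 0 0 0 30'
python3 - <<'E'
from h import *
s=grab_frame("side"); crop(s,"m3",230,80,390,220,5)
g=grab_frame("scene"); crop(g,"m2",200,160,360,320,4)
f=grab_frame("wrist"); crop(f,"m1",0,0,640,400,1.25)
E
```

```text
clock: 11.02
tcp_pos: [0.4956, 0.272, 0.1154]
orientation: [-3.139, 0.104, -0.004]
contact_force: [-5.8, -4.8, 26.7]
grip_width: 0.0349
clock: 11.65
tcp_pos: [0.4957, 0.2719, 0.1154]
orientation: [-3.139, 0.104, -0.004]
contact_force: [-5.1, -3.8, 27.8]
grip_width: 0.0349
```

View pics/m2.png

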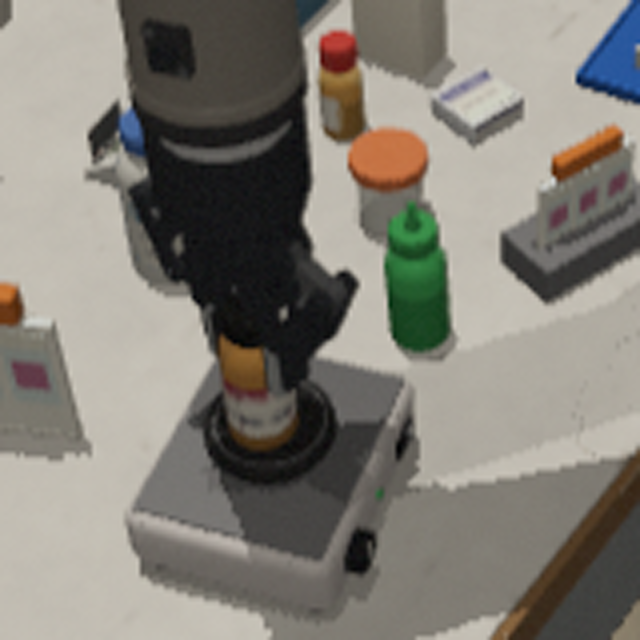

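View pics/m3.png

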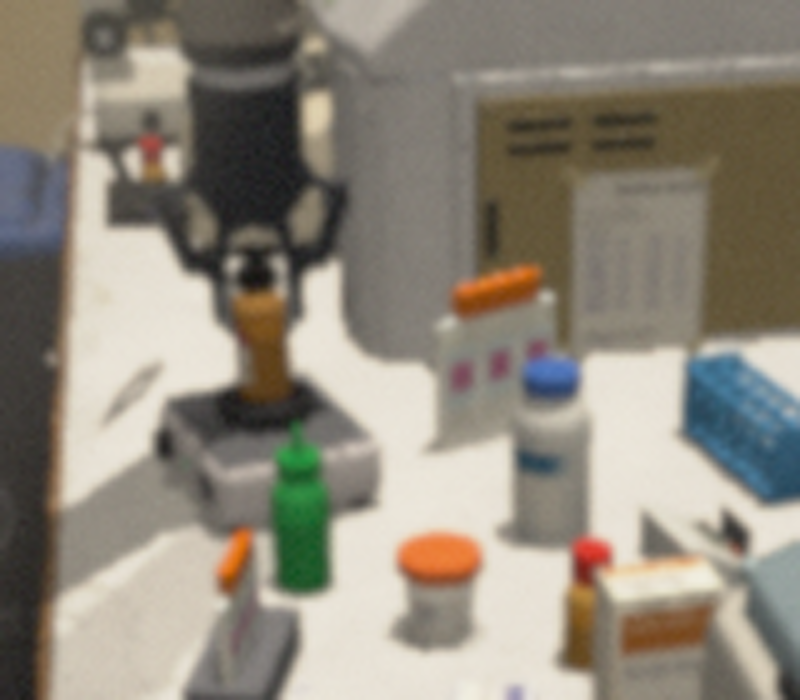

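View pics/m1.png

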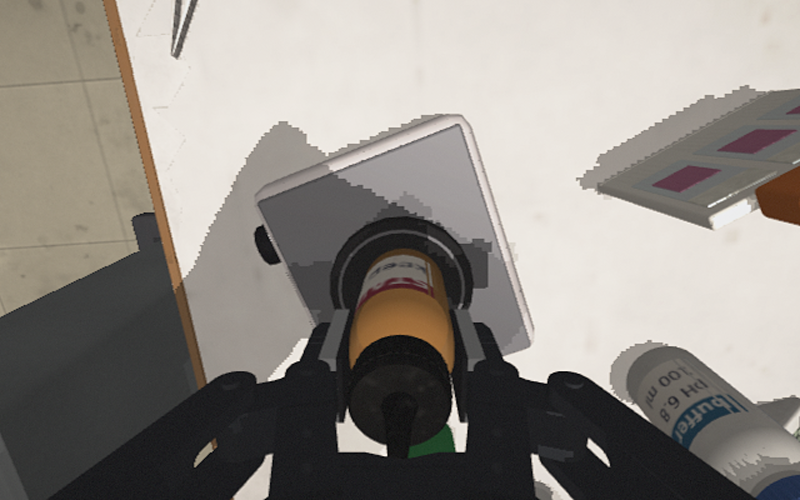

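The bottle stands on the pressed pad at the middle of its ring, (400,270) in the wrist view. TCP z − 0.070 = 0.0454 matches the grasp height, so it is fully down with no slip, held for 1.9 s. Now I'll lift it and carry it to the bay.

```bash
python3 -m handwheel '0 0 -10 0 0 0 30; 0 0 -40 0 0 0 30; 0 0 -80 0 0 0 30; 0 0 -100 0 0 0 30; 0 0 -100 0 0 0 30'
python3 - <<'E'
from h import *
print(readout.get_obs()["tcp_pos"]); goal((0.5121,-0.2947,0.205),6.3)
g=grab_frame("scene"); crop(g,"n2",200,110,360,320,3)
E
```

```text
clock: 12.42
tcp_pos: [0.4953, 0.2711, 0.2129]
orientation: [-3.139, 0.105, -0.003]
contact_force: [1.0, -0.3, -1.5]
grip_width: 0.035
[0.49528423 0.27111284 0.21285444]
shift [ 54.4 563.4   7.5] turn [ -0.   -0.1 -10.1] rows 9.1 0.9
```

View pics/n2.png

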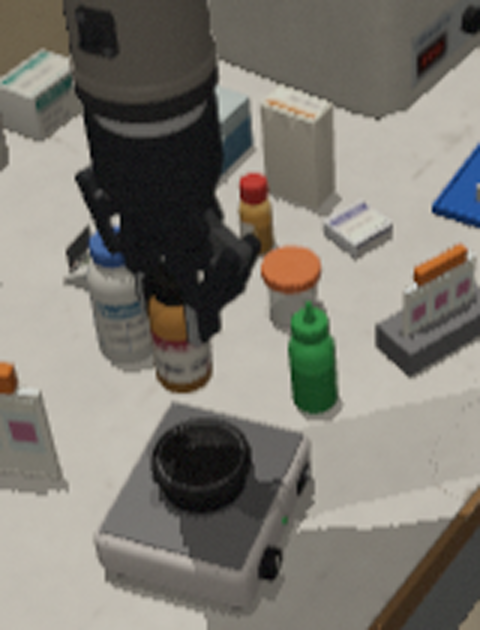

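The pad came back up and the bottle is held upright. I'll go to above the bay.

```bash
python3 -m handwheel '2 20 0 0 0 0 30; 6 65 0 0 0 -1 30; 12 125 0 0 0 -2 30; 18 185 0 0 0 -3 30; 24 245 0 0 0 -4 30; 30 305 0 0 0 -5 30; 36 365 0 0 0 -6 30; 42 425 0 0 0 -7 30; 48 485 0 0 0 -8 30; 52 530 0 0 0 -9 30; 54 555 0 0 0 -10 30; 54 563 0 0 0 -10 30'
python3 -m handwheel '0 0 0 0 0 0 30; 0 0 0 0 0 0 30'
python3 - <<'E'
from h import *
f=grab_frame("wrist"); crop(f,"o1",0,0,640,400,1.25); o=readout.get_obs(); print(o["tcp_pos"],o["orientation"]); goal((0.5121,-0.2947,0.0534),6.3)
p=o["tcp_pos"]
C=np.array([.5058,-.2419]);a=np.deg2rad(6.3);X=np.array([np.cos(a),np.sin(a)]);Y=np.array([-np.sin(a),np.cos(a)])
im=f["pixels"].copy()
def pl(P,c): cv2.polylines(im,[np.int32(np.round(proj(f,P)*8))],True,c,1,shift=3)
B=np.array([.5121,-.2947])
for h in (.025,.029): pl(np.array([[*(B+i*h*X+j*h*Y),.034] for i,j in((1,1),(1,-1),(-1,-1),(-1,1))]),(0,255,0))
t=np.linspace(0,6.28,60); pl(np.c_[p[0]+.019*np.cos(t),p[1]+.019*np.sin(t),0*t+p[2]-.0454],(255,0,255))
cv2.imwrite("pics/o2.png",cv2.resize(im[100:330,230:410,::-1],None,fx=3.3,fy=2.6))
s=grab_frame("side"); crop(s,"o3",240,60,400,320,2.3)
E
```

```text
clock: 13.98
tcp_pos: [0.5091, -0.2971, 0.2106]
orientation: [-3.137, -0.163, 0.005]
contact_force: [0.2, 0.1, -0.8]
grip_width: 0.035
clock: 14.22
tcp_pos: [0.5115, -0.2927, 0.2121]
orientation: [-3.136, -0.173, 0.001]
contact_force: [-0.2, 0.3, -1.0]
grip_width: 0.0349
[ 0.51162086 -0.29275453  0.21227257] [-3.13630311e+00 -1.73355781e-01  1.20032451e-04]
shift [  0.3   2.1 158.9] turn [-0.  0.  0.] rows 2.5 0.0
```

View pics/o2.png

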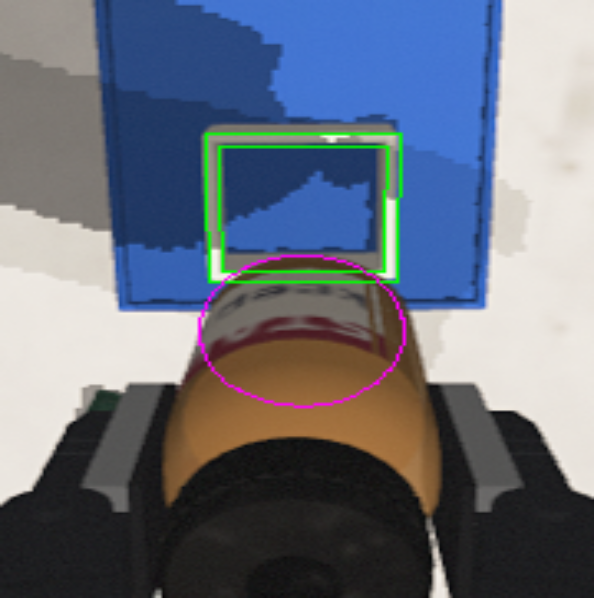

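View pics/o3.png

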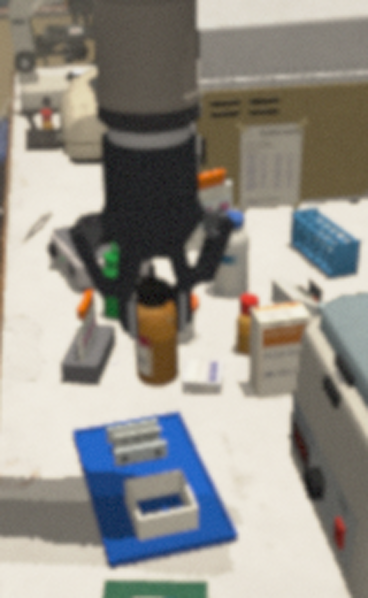

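The overlay (green) sits on the bay walls within about 1 mm, so I'll descend.

```bash
python3 -m handwheel '0 2 20 0 0 0 30; 0 2 60 0 0 0 30; 0 2 100 0 0 0 30; 0 2 115 0 0 0 30; 0 2 115 0 0 0 30; 0 2 115 0 0 0 30'
python3 - <<'E'
from h import *
f=grab_frame("wrist"); crop(f,"p1",200,100,440,330,3); goal((0.5118,-0.2947,0.0534),6.3)
E
```

```text
clock: 15.08
tcp_pos: [0.5128, -0.2967, 0.0986]
orientation: [3.136, 0.17, 0.003]
contact_force: [-0.2, -0.2, -1.1]
grip_width: 0.0349
shift [-0.9 -2.3 45.5] turn [ 0.1 -0.1 -0.1] rows 0.7 0.0
```

View pics/p1.png

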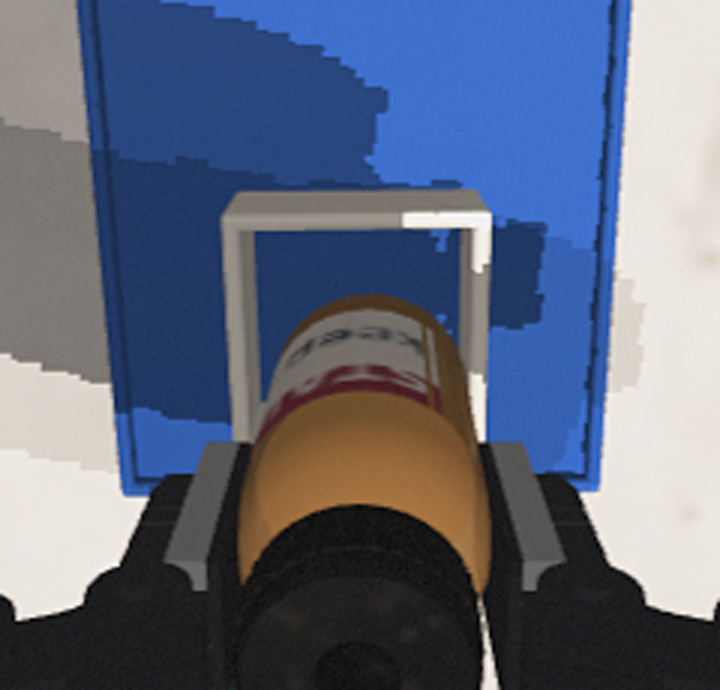

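```bash
python3 -m handwheel '-1 -2 10 0 0 0 30; -1 -2 25 0 0 0 30; -1 -2 37 0 0 0 30; -1 -2 42 0 0 0 30; -1 -2 44 0 0 0 30; -1 -2 45 0 0 0 30; -1 -2 45 0 0 0 30'
python3 - <<'E'
from h import *
f=grab_frame("wrist"); crop(f,"q1",200,100,440,330,3); goal((0.5118,-0.2947,0.0534),6.3)
s=grab_frame("side"); crop(s,"q3",240,180,400,320,4)
E
```

```text
clock: 16.0
tcp_pos: [0.51, -0.2946, 0.0537]
orientation: [3.136, 0.169, -0.002]
contact_force: [-6.5, 2.2, 13.8]
grip_width: 0.0347
shift [1.7 0.3 0.2] turn [ 0.   0.1 -0.1] rows 0.0 0.0
```

View pics/q1.png

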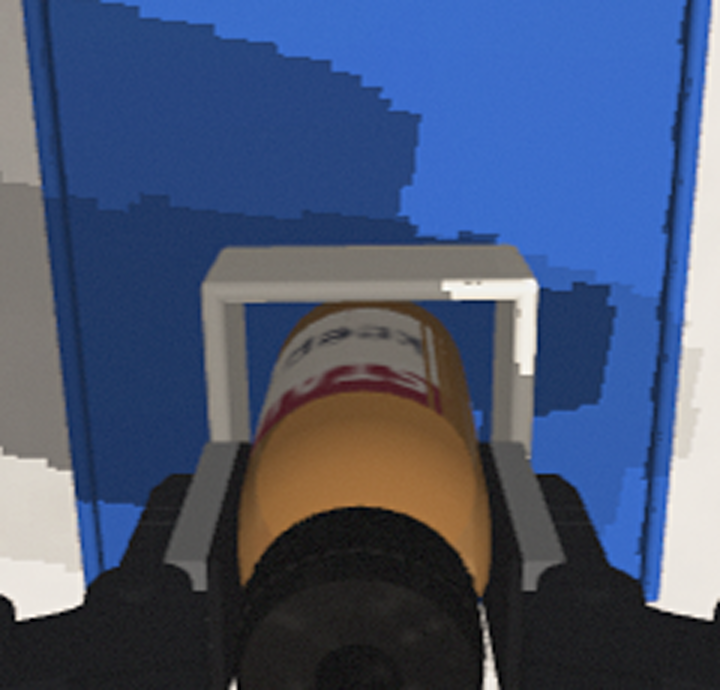

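View pics/q3.png

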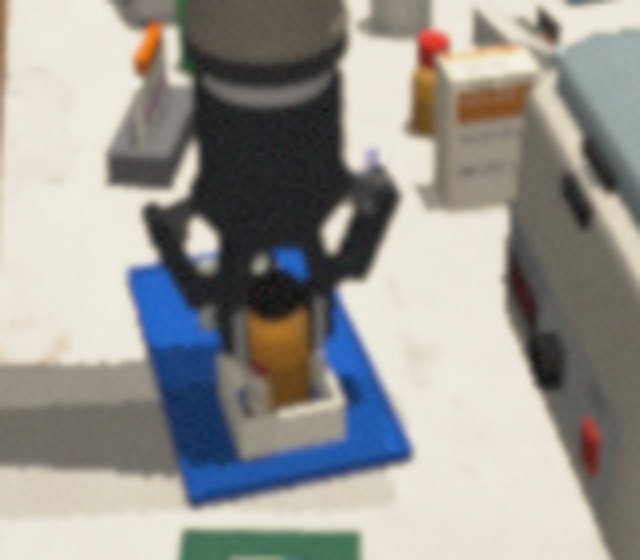

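The bottle is on the bay floor (z 0.0537 against 0.0534 expected), so I'll release and rise.

```bash
python3 -m handwheel '0 0 -1 0 0 0 30; 0 0 -1 0 0 0 34; 0 0 -1 0 0 0 38; 0 0 -1 0 0 0 44; 0 0 -1 0 0 0 62; 0 0 -1 0 0 0 62; 0 0 -1 0 0 0 62; 0 0 -30 0 0 0 62; 0 0 -80 0 0 0 62; 0 0 -130 0 0 0 62; 0 0 -160 0 0 0 62; 0 0 -160 0 0 0 62'
python3 - <<'E'
from h import *
f=grab_frame("wrist"); crop(f,"s1",0,0,640,400,1.25)
s=grab_frame("side"); crop(s,"s3",240,180,400,320,4)
g=grab_frame("scene"); crop(g,"s2",320,90,440,260,4); goal((0.462,0.0038,0.24),-17.7)
E
```

```text
clock: 17.6
tcp_pos: [0.512, -0.2951, 0.2152]
orientation: [3.134, 0.17, 0.007]
contact_force: [0.1, -0.3, -0.5]
grip_width: 0.0618
shift [ -15.2 -301.5  -28.5] turn [-0.   0.1 23.9] rows 4.9 2.2
```

View pics/s1.png

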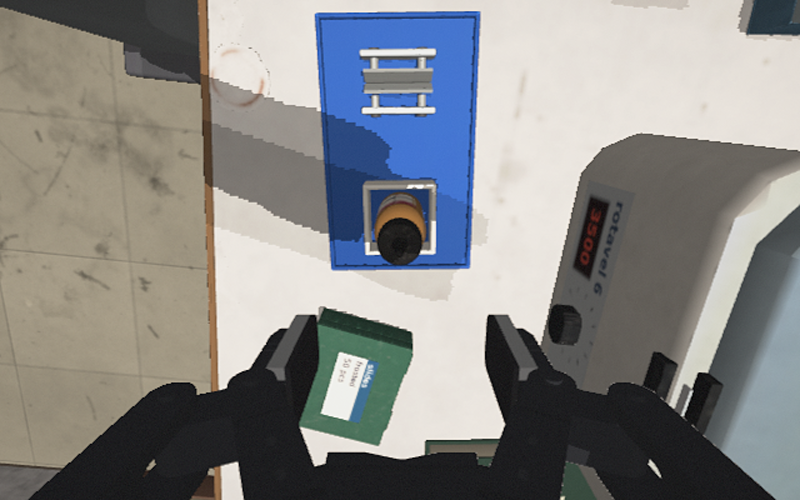

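View pics/s2.png

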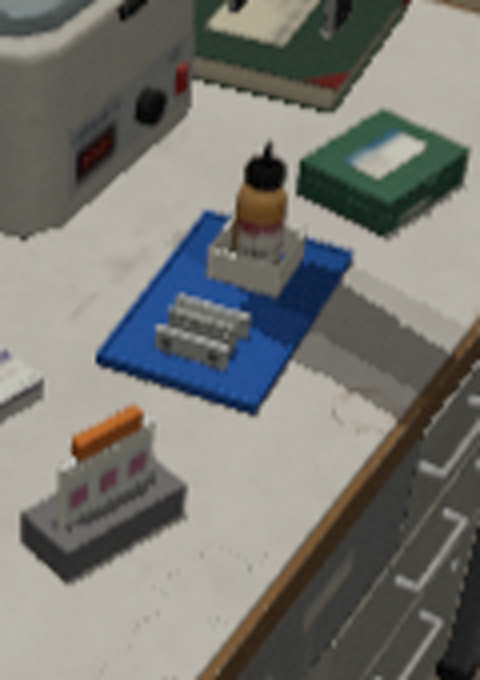

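View pics/s3.png

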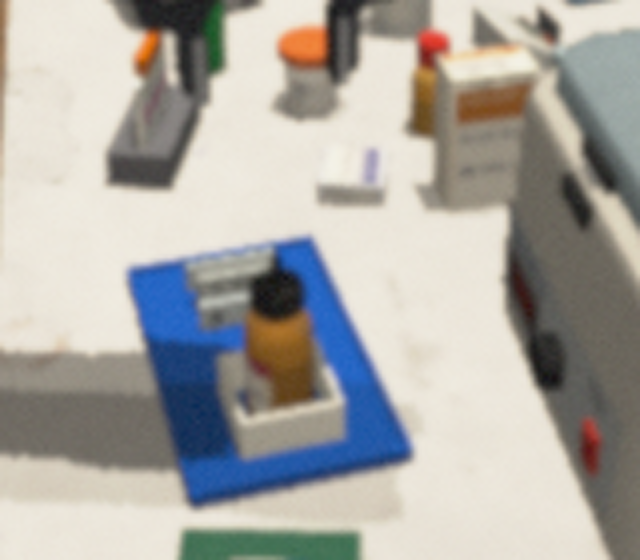

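The bottle stands upright by itself in the bay at (400,238). The clip is at (398,80) in the wrist view, closer now, so I'll re-measure it and then go above the carrier.

Run:
```python
from h import *
f=grab_frame("wrist")
a=np.deg2rad(6.3);X=np.array([np.cos(a),np.sin(a)]);Y=np.array([-np.sin(a),np.cos(a)])
im=cv2.resize(f["pixels"][30:100,275:365],None,fx=8,fy=8,interpolation=cv2.INTER_CUBIC)
B=np.array([.4998,-.1908])
def pl(hx,y0,y1,z,c):
    P=np.array([[*(B+i*X+j*Y),z] for i,j in((hx,y0),(hx,y1),(-hx,y1),(-hx,y0))])
    q=(proj(f,P)-[275,30]+.5)*8; cv2.polylines(im,[np.int32(np.round(q))],True,c,1)
pl(.025,-.0055,.0055,.036,(0,255,0)); pl(.0283,-.023,.023,.028,(255,0,255)); pl(.025,-.0007,.0007,.024,(255,255,0))
cv2.imwrite("pics/t1.png",im[:,:,::-1]); goal((0.465,0.06,0.25),-17.7)
```

```text
shift [  -6.1 -357.   -38.7] turn [-0.1  0.1 23.9] rows 5.7 2.2
```

View pics/t1.png

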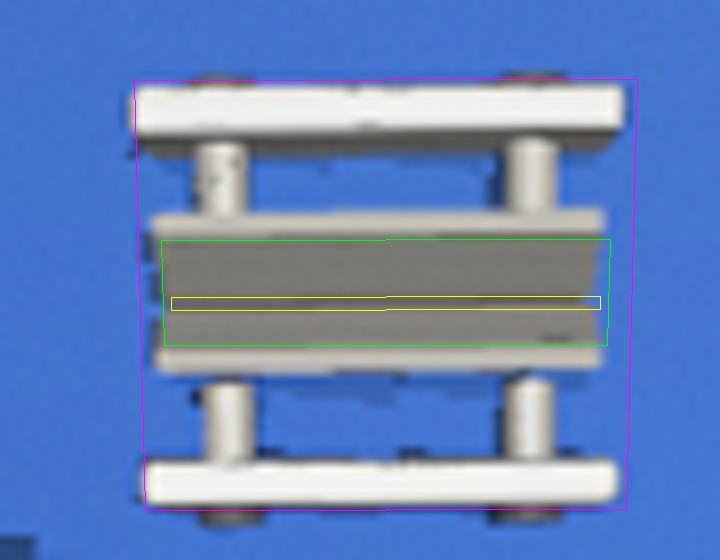

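```bash
python3 -m handwheel '-1 -20 -20 0 0 0 62; -1 -75 -39 0 0 5 62; -3 -135 -39 0 0 10 62; -4 -195 -39 0 0 15 62; -5 -255 -39 0 0 20 62; -6 -310 -39 0 0 24 62; -6 -345 -39 0 0 24 62; -6 -357 -39 0 0 24 62; -6 -357 -39 0 0 24 62; -6 -357 -39 0 0 24 62' 40
python3 - <<'E'
from h import *
f=grab_frame("wrist"); crop(f,"u1",0,0,640,400,1.25); print(readout.get_obs()["tcp_pos"])
E
```

```text
clock: 19.05
tcp_pos: [0.4661, 0.0579, 0.2508]
orientation: [3.103, -0.49, -0.001]
contact_force: [-0.1, -0.2, -0.2]
grip_width: 0.062
[0.4660767  0.05796298 0.25093105]
```

View pics/u1.png

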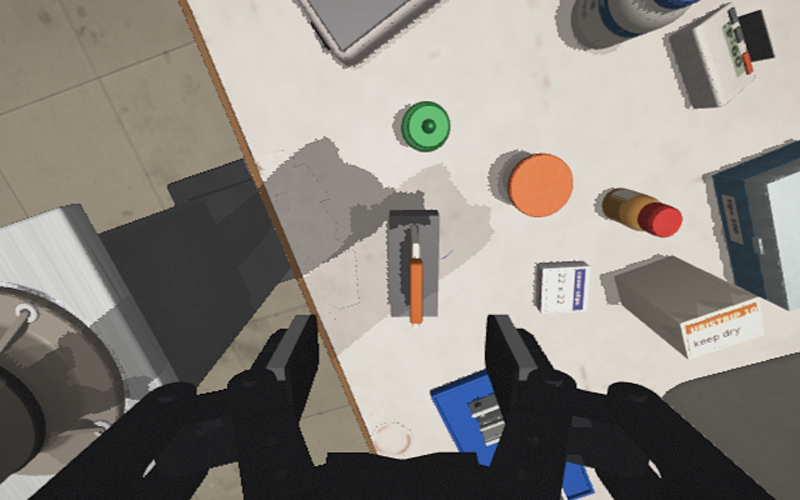

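The wrist view shows the carrier's orange bar at (416,292) lined up vertically, with the stand at (414,262). I'll overlay the model.

Run:
```python
from h import *
f=grab_frame("wrist")
x0,y0,w,h=300,160,70,110
im=cv2.resize(f["pixels"][y0:y0+h,x0:x0+w],None,fx=7,fy=5.4,interpolation=cv2.INTER_CUBIC)
a=np.deg2rad(72.3);X=np.array([np.cos(a),np.sin(a)]);Y=np.array([-np.sin(a),np.cos(a)])
B=np.array([.4622,.0038])
def pl(hx,hy,z,c):
    P=np.array([[*(B+i*X+j*Y),z] for i,j in((hx,hy),(hx,-hy),(-hx,-hy),(-hx,hy))])
    q=(proj(f,P)-[x0,y0]+.5)*[7,5.4]; cv2.polylines(im,[np.int32(np.round(q))],True,c,1)
pl(.026,.005,.092,(0,255,0)); pl(.05,.023,.028,(255,0,255)); pl(.038,.0025,.076,(255,255,0))
cv2.imwrite("pics/v1.png",im[:,:,::-1]); goal((*B,0.14),-17.7)
```

```text
shift [ 13.1  52.9 111. ] turn [ 0.   0.  -0.2] rows 2.0 0.0
```

View pics/v1.png

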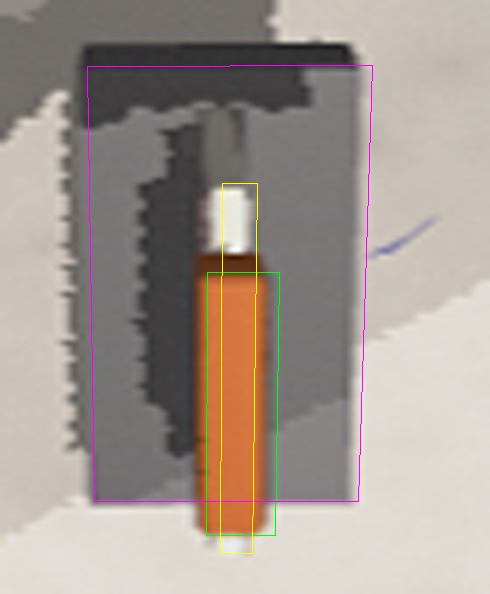

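Run:
```python
from h import *
goal((.4608,.0043,0.0653),-17.8)
```

```text
shift [ 11.6  52.8 185.7] turn [ 0.   0.  -0.1] rows 3.1 0.0
```

```bash
python3 -m handwheel '4 20 20 0 0 0 45; 10 45 50 0 0 0 45; 12 53 90 0 0 0 45; 12 53 110 0 0 0 45; 12 53 110 0 0 0 45; 12 53 110 0 0 0 45'
python3 - <<'E'
from h import *
f=grab_frame("wrist"); crop(f,"w1",200,130,440,340,3); goal((.4608,.0043,0.0653),-17.8)
x0,y0=230,180
B=np.array([.4608,.0043]);a=np.deg2rad(72.2);X=np.array([np.cos(a),np.sin(a)]);Y=np.array([-np.sin(a),np.cos(a)])
im=cv2.resize(f["pixels"][y0:y0+160,x0:x0+180],None,fx=4,fy=3.6,interpolation=cv2.INTER_CUBIC)
for hx,hy,z,c in((.026,.005,.092,(0,255,0)),(.05,.023,.028,(255,0,255))):
    P=np.array([[*(B+i*X+j*Y),z] for i,j in((hx,hy),(hx,-hy),(-hx,-hy),(-hx,hy))])
    cv2.polylines(im,[np.int32(np.round((proj(f,P)-[x0,y0]+.5)*[4,3.6]))],True,c,1)
cv2.imwrite("pics/w2.png",im[:,:,::-1])
E
```

```text
clock: 19.9
tcp_pos: [0.4619, 0.0054, 0.1421]
orientation: [-3.103, 0.487, -0.002]
contact_force: [-0.3, 0.5, -0.9]
grip_width: 0.045
shift [-0.9  1.6 77.1] turn [-0.  -0.1 -0. ] rows 1.2 0.0
```

View pics/w2.png

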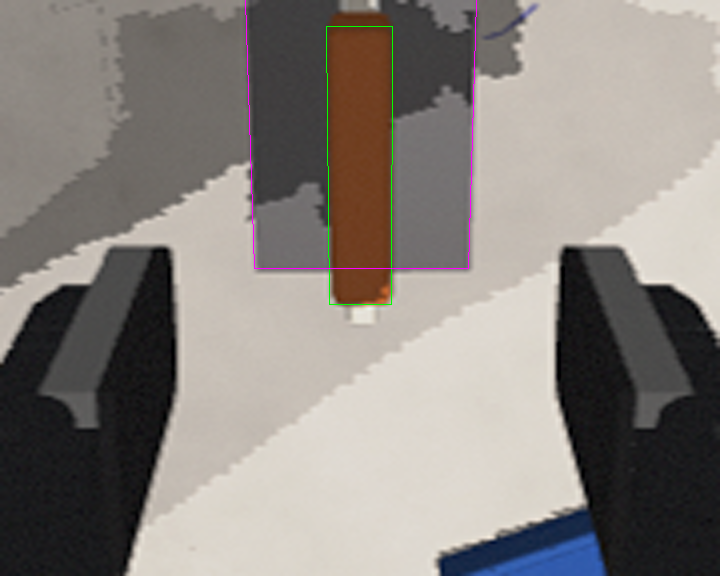

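The overlay fits exactly. I'll descend and grip.

```bash
python3 -m handwheel '-1 2 20 0 0 0 45; -1 2 50 0 0 0 45; -1 2 70 0 0 0 45; -1 2 77 0 0 0 45; -1 2 77 0 0 0 45; -1 2 77 0 0 0 30; -1 2 77 0 0 0 20; -1 2 77 0 0 0 14; -1 2 77 0 0 0 9; -1 2 77 0 0 0 5; -1 2 77 0 0 0 5; -1 2 77 0 0 0 5' 60
python3 - <<'E'
from h import *
f=grab_frame("wrist"); crop(f,"x1",200,130,440,340,3)
E
```

```text
clock: 21.45
tcp_pos: [0.4601, 0.0039, 0.0647]
orientation: [3.104, -0.486, 0.002]
contact_force: [-0.4, -1.2, 5.7]
grip_width: 0.0087
```

View pics/x1.png

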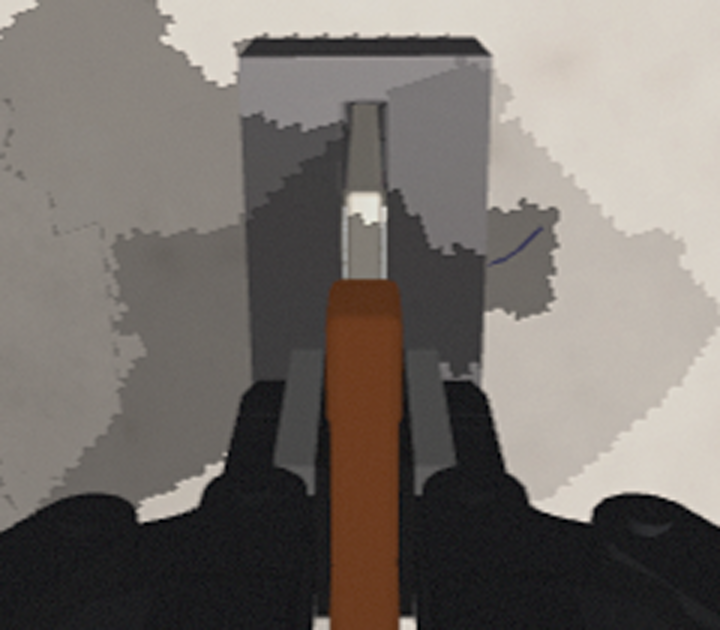

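```bash
python3 -m handwheel '0 0 -8 0 0 0 5; 0 0 -20 0 0 0 5; 0 0 -40 0 0 0 5; 0 0 -75 0 0 0 5; 0 0 -110 0 0 0 5; 0 0 -110 0 0 0 5; 0 0 -110 0 0 0 5'
python3 - <<'E'
from h import *
f=grab_frame("wrist"); crop(f,"y1",200,130,440,340,3); s=grab_frame("side"); crop(s,"y2",240,130,400,310,3); goal((0.499,-0.1909,0.16),-83.8)
E
```

```text
clock: 22.38
tcp_pos: [0.4589, 0.0038, 0.1741]
orientation: [3.103, -0.486, -0.001]
contact_force: [-0.4, -0.1, -1.4]
grip_width: 0.0091
shift [ 98.1 173.1  13.3] turn [ 0.1  0.1 66. ] rows 3.2 6.2
```

View pics/y1.png

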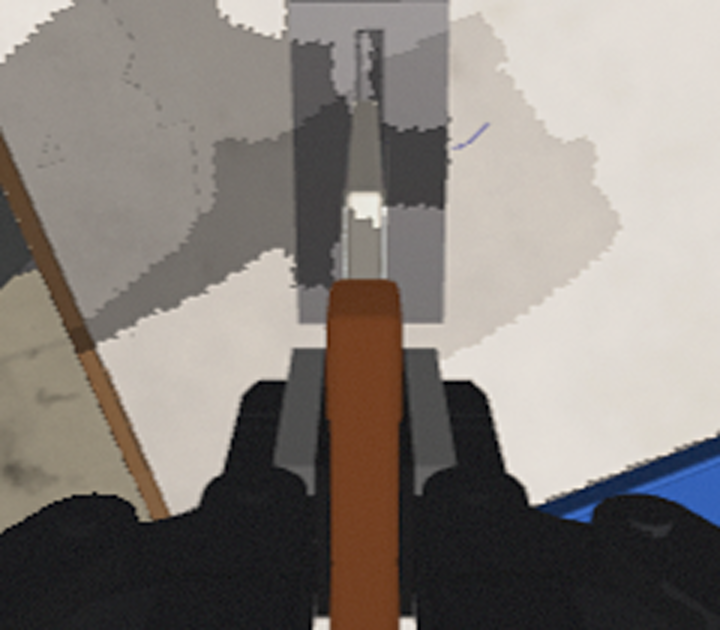

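View pics/y2.png

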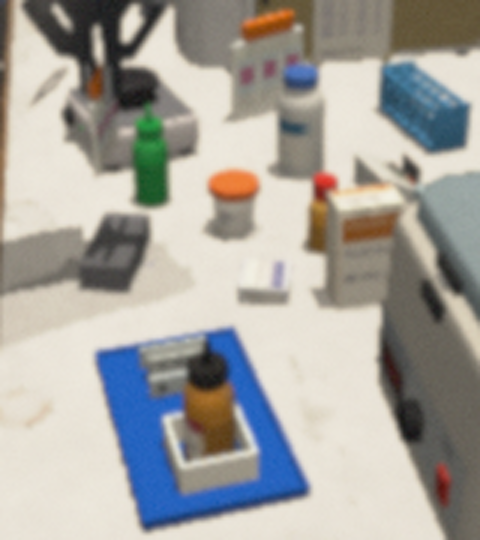

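The carrier hangs upright in the grip, clear of the stand. I'll move it above the clip, turning 66°.

```bash
python3 -m handwheel '10 18 0 0 0 5 5; 25 45 0 0 0 14 5; 45 80 0 0 0 24 5; 65 115 2 0 0 34 5; 82 145 5 0 0 44 5; 94 165 8 0 0 54 5; 98 173 10 0 0 63 5; 98 173 10 0 0 66 5; 98 173 10 0 0 66 5; 98 173 10 0 0 66 5; 98 173 10 0 0 66 5'
python3 - <<'E'
from h import *
o=readout.get_obs(); print(o["tcp_pos"]); goal((0.499,-0.1909,0.11),-83.8)
f=grab_frame("wrist"); crop(f,"z1",0,0,640,400,1.25)
s=grab_frame("side"); crop(s,"z2",240,130,400,310,3)
g=grab_frame("scene"); crop(g,"z3",300,70,440,230,4)
E
```

```text
clock: 23.85
tcp_pos: [0.4999, -0.1908, 0.1642]
orientation: [2.338, -2.098, -0.0]
contact_force: [-0.0, 0.2, -0.5]
grip_width: 0.0089
[ 0.499878   -0.19079052  0.16417573]
shift [ 0.   0.9 54.2] turn [0. 0. 0.] rows 0.9 0.0
```

View pics/z1.png

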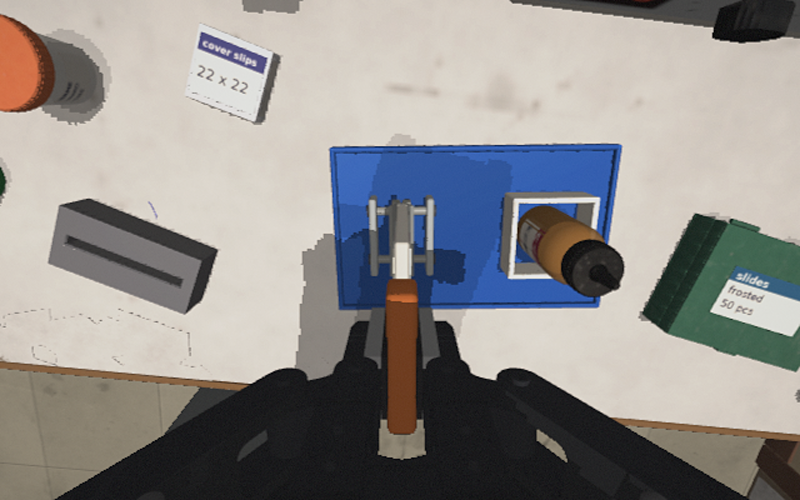

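View pics/z3.png

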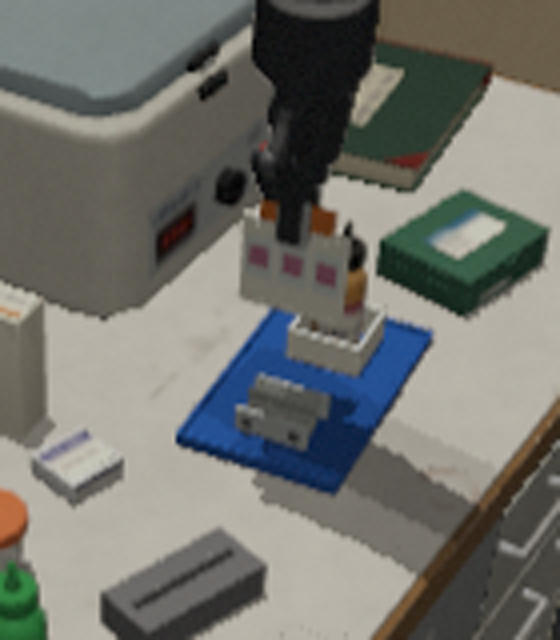

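Run:
```python
from h import *
f=grab_frame("wrist")
x0,y0,w,h=285,145,75,85
im=cv2.resize(f["pixels"][y0:y0+h,x0:x0+w],None,fx=7,fy=7,interpolation=cv2.INTER_CUBIC)
a=np.deg2rad(6.2);X=np.array([np.cos(a),np.sin(a)]);Y=np.array([-np.sin(a),np.cos(a)])
p=readout.get_obs()["tcp_pos"]
def pl(B,hx,hy,z,c):
    P=np.array([[*(B+i*X+j*Y),z] for i,j in((hx,hy),(hx,-hy),(-hx,-hy),(-hx,hy))])
    cv2.polylines(im,[np.int32(np.round((proj(f,P)-[x0,y0]+.5)*7))],True,c,1)
B=np.array([.499,-.1909])
pl(B,.0275,.023,.028,(255,0,255)); pl(B,.025,.0055,.036,(0,255,0)); pl(B,.025,.0008,.024,(0,255,255)); pl(p[:2],.038,.0025,p[2]-.0587,(255,255,0))
pl(p[:2],.038,.0025,p[2]-.0587+.07,(255,255,0))
cv2.imwrite("pics/aa.png",im[:,:,::-1])
```

```text
(no output)
```

View pics/aa.png

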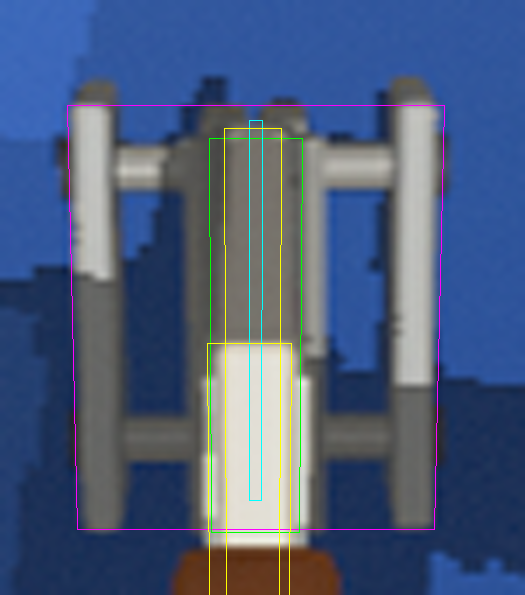

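View pics/z2.png

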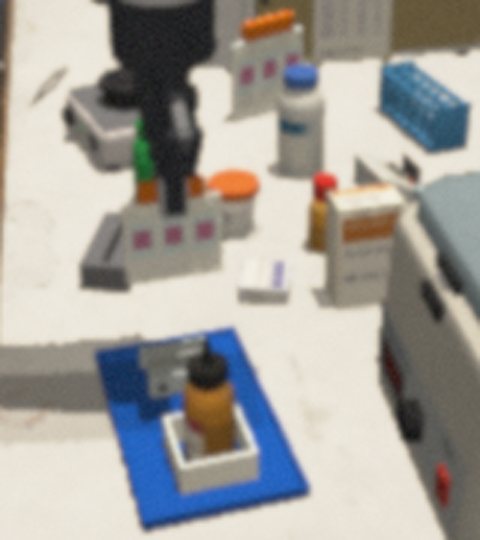

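The clip and carrier overlays agree within about 0.5 mm, well inside the 11 mm flare. I'll descend to the flare and then push.

```bash
python3 -m handwheel '0 1 20 0 0 0 5; 0 1 45 0 0 0 5; 0 1 62 0 0 0 5; 0 1 66 0 0 0 5; 0 1 68 0 0 0 5; 0 1 68 0 0 0 5' 80
python3 - <<'E'
from h import *
goal((0.499,-0.1909,0.0667),-83.8)
s=grab_frame("side"); crop(s,"ab2",260,200,360,310,5)
g=grab_frame("scene"); crop(g,"ab3",330,100,430,210,5)
E
```

```text
clock: 24.8
tcp_pos: [0.4995, -0.1909, 0.0969]
orientation: [-2.338, 2.098, -0.002]
contact_force: [0.3, 0.7, 0.3]
grip_width: 0.0086
shift [-0.   0.5 30.2] turn [-0.1 -0.   0. ] rows 0.5 0.0
```

View pics/ab3.png

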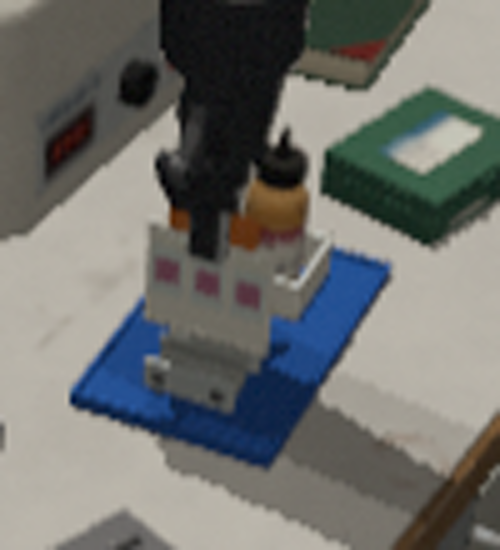

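The carrier sits over the clip mouth, upright. I'll push in small steps.

```bash
python3 -m handwheel '0 0 4 0 0 0 5; 0 0 8 0 0 0 5; 0 0 11 0 0 0 5; 0 0 14 0 0 0 5; 0 0 17 0 0 0 5; 0 0 20 0 0 0 5; 0 0 20 0 0 0 5'
python3 -m handwheel '0 0 3 0 0 0 5; 0 0 6 0 0 0 5; 0 0 8 0 0 0 5; 0 0 9 0 0 0 5; 0 0 9 0 0 0 5'
```

```text
clock: 25.78
tcp_pos: [0.499, -0.1906, 0.0759]
orientation: [-2.338, 2.098, 0.0]
contact_force: [1.5, 0.4, -3.0]
grip_width: 0.0087
clock: 26.4
tcp_pos: [0.4989, -0.1907, 0.0671]
orientation: [2.338, -2.098, -0.0]
contact_force: [0.5, 1.2, -0.7]
grip_width: 0.0086
```

The force stayed low, unlike the 5–15 N expected, so I'm checking by camera.

Run:
```python
from h import *
f=grab_frame("wrist"); crop(f,"ac1",200,100,440,340,3)
s=grab_frame("side"); crop(s,"ac2",260,200,360,310,5)
g=grab_frame("scene"); crop(g,"ac3",330,100,430,210,5); o=readout.get_obs();print(o["contact_force"],o["tcp_pos"])
```

```text
[-0.60374463 -0.20156498 -1.41868685] [ 0.49881211 -0.19069257  0.06713743]
```

View pics/ac1.png

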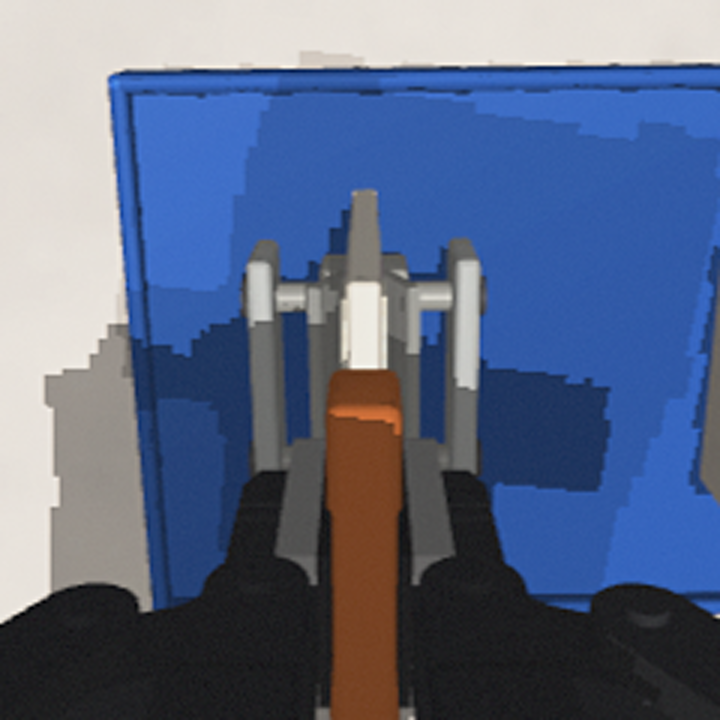

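View pics/ac2.png

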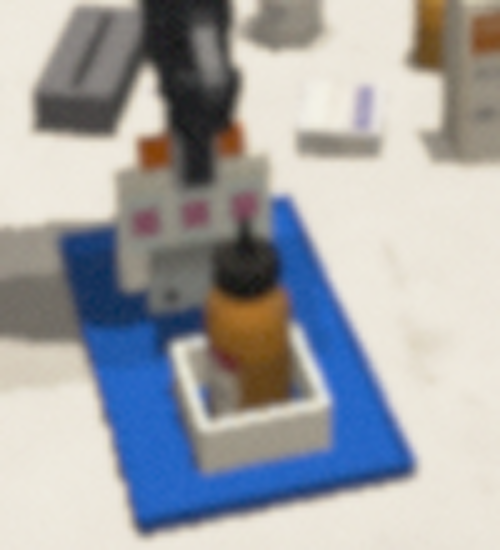

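View pics/ac3.png

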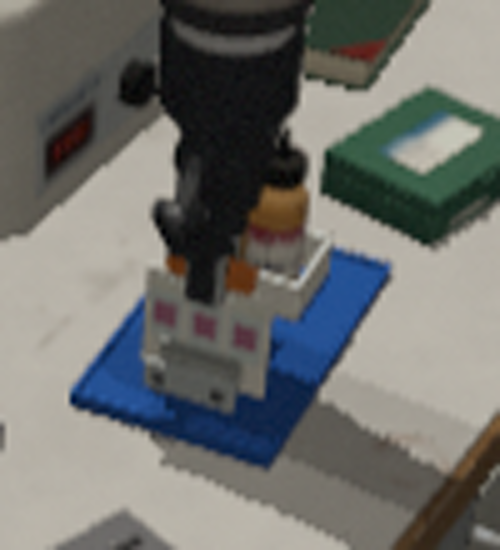

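The carrier is straight between the spread jaws and hasn't slipped in the grip (bar end still at the same wrist pixel row, 223). I'll press onto the floor until the force rises.

```bash
python3 -m handwheel '0 0 1 0 0 0 5; 0 0 1 0 0 0 5; 0 0 1 0 0 0 5'
python3 -m handwheel '0 0 1 0 0 0 5; 0 0 1 0 0 0 5; 0 0 1 0 0 0 5'
```

```text
clock: 26.92
tcp_pos: [0.4989, -0.1909, 0.0668]
orientation: [2.338, -2.098, 0.0]
contact_force: [-2.1, 1.6, 6.1]
grip_width: 0.0088
clock: 27.3
tcp_pos: [0.499, -0.1911, 0.0668]
orientation: [2.338, -2.098, 0.001]
contact_force: [-5.5, 1.2, 16.0]
grip_width: 0.0087
```

```bash
python3 -m handwheel '0 0 1 0 0 0 5; 0 0 1 0 0 0 5; 0 0 1 0 0 0 5'
python3 -m handwheel '0 0 -2 0 0 0 5; 0 0 -2 0 0 0 5; 0 0 -2 0 0 0 8; 0 0 -2 0 0 0 12; 0 0 -2 0 0 0 18; 0 0 -2 0 0 0 30; 0 0 -2 0 0 0 30; 0 0 -2 0 0 0 30; 0 0 -2 0 0 0 30'
python3 - <<'E'
from h import *
f=grab_frame("wrist"); crop(f,"ad1",200,100,440,340,3)
E
```

```text
clock: 27.68
tcp_pos: [0.4992, -0.1913, 0.0668]
orientation: [2.337, -2.098, 0.002]
contact_force: [-7.6, 2.3, 26.3]
grip_width: 0.0087
clock: 28.8
tcp_pos: [0.499, -0.1908, 0.0663]
orientation: [-2.338, 2.098, -0.0]
contact_force: [0.5, -0.1, 0.0]
grip_width: 0.0303
```

View pics/ad1.png

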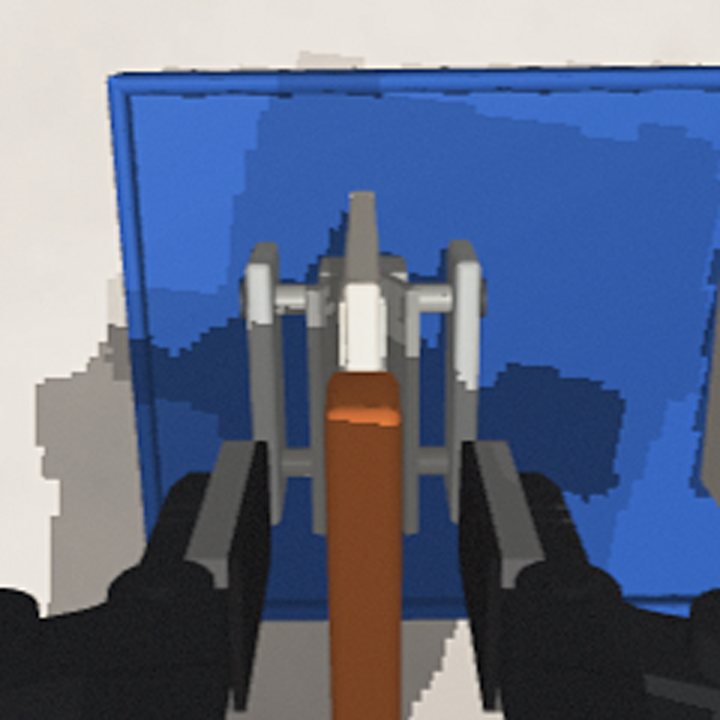

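The carrier stands free between the open fingers and is still in the clip. I'll retreat straight up and check.

```bash
python3 -m handwheel '0 0 -15 0 0 0 30; 0 0 -45 0 0 0 30; 0 0 -90 0 0 0 30; 0 0 -140 0 0 0 30; 0 0 -180 0 0 0 30; 0 0 -200 0 0 0 30; 0 0 -200 0 0 0 30; 0 0 -200 0 0 0 30'
python3 - <<'E'
from h import *
f=grab_frame("wrist"); s=grab_frame("side"); crop(s,"ae2",240,130,400,310,3)
g=grab_frame("scene"); crop(g,"ae3",200,100,440,290,3)
x0,y0=260,140
im=cv2.resize(f["pixels"][y0:y0+110,x0:x0+180],None,fx=4.4,fy=4.4,interpolation=cv2.INTER_CUBIC)
a=np.deg2rad(6.2);X=np.array([np.cos(a),np.sin(a)]);Y=np.array([-np.sin(a),np.cos(a)]);B=np.array([.499,-.1909])
def pl(hx,hy,z,c):
    P=np.array([[*(B+i*X+j*Y),z] for i,j in((hx,hy),(hx,-hy),(-hx,-hy),(-hx,hy))])
    cv2.polylines(im,[np.int32(np.round((proj(f,P)-[x0,y0]+.5)*4.4))],True,c,1)
pl(.026,.005,.094,(0,255,0)); pl(.038,.0025,.078,(255,255,0))
cv2.imwrite("pics/ae1.png",im[:,:,::-1]); print(readout.get_obs()["tcp_pos"])
# front bottom/top corners predicted in scene and side
for nm,c in(("scene",g),("side",s)):
    P=np.array([[*(B+i*.026*X),z] for i in(-1,1) for z in(.094,)]); print(nm,proj(c,P).round(1))
E
```

```text
clock: 29.85
tcp_pos: [0.4984, -0.1906, 0.2657]
orientation: [2.338, -2.098, -0.002]
contact_force: [-0.3, 0.1, -0.5]
grip_width: 0.0295
[ 0.49832295 -0.19056666  0.26513913]
scene [[380.5 154. ]
 [363.2 148.8]]
side [[287.4 227.8]
 [308.9 224.3]]
```

View pics/ae1.png

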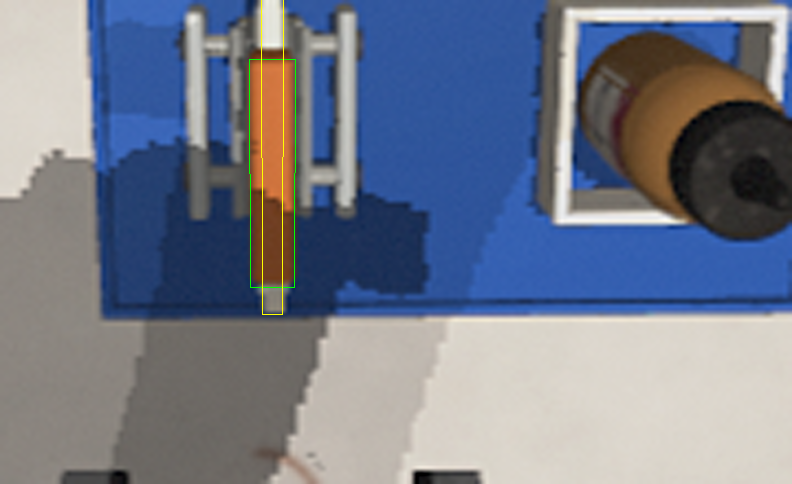

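View pics/ae2.png

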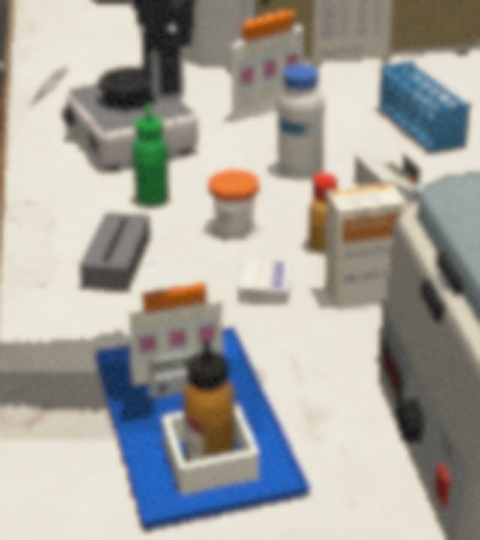

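View pics/ae3.png

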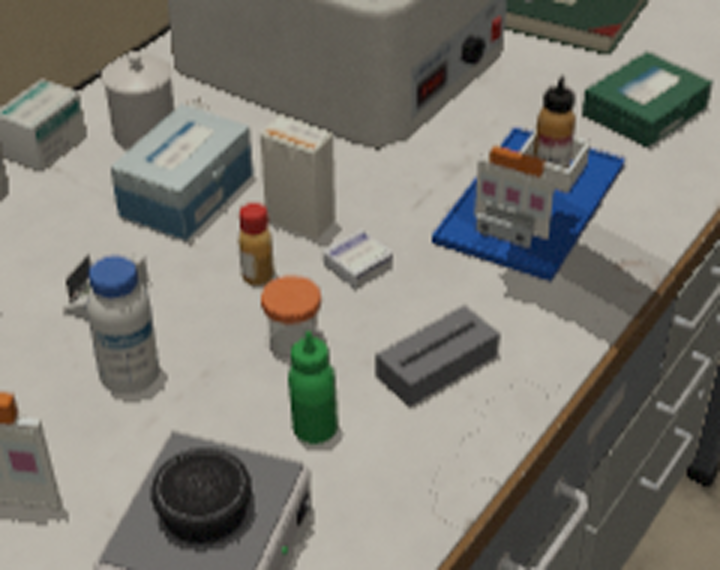

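The carrier is upright and matches the home-height model in the wrist view. The bar ends in the scene view are at about (364,150) and (381,154), where the model predicts (363,149) and (381,154). The bottle stands in the bay and the bystanders look unmoved, so I'm handing in.

```bash
python3 -c "
from bench import workorder
print(workorder.hand_in())"
```

```text
the job is handed in; nothing more can be done
None
```

I finished the job and handed it in at about 30 s on the robot clock, with no verdict reported.

- **Stain bottle:** I pressed it upright on the middle of the mixer pad to the hard stop. The centre was about 3 mm off, the underside was at 70 mm, and the peak force was 36 N. I held it there for about 1.9 s, and the pad came back up afterwards. The bottle now stands on its own in the white bay.
- **Slide carrier:** I lifted it from the stand by its orange bar and pressed it into the clip. The height stopped changing at 66.8 mm (66.7 expected) while the push rose to 26 N. After release it stands upright, and it matches the home-height model to within about 1 mm in the wrist and scene views.
- **Other things:** From the pictures, the bystanders, the green look-alike and the larger carrier did not move.
- **One disagreement:** I did not see the expected 5–15 N in the force readings while the carrier went in, probably because they are taken only at the end of each call. I therefore confirmed that it was home by the floor stop and the pictures.

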